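# Assemble a stage-top dish chamber

## Task

Please put the stage-top imaging chamber together around the 35 mm dish, from the bottom up and in this order: the dish holder with the wide pocket into the round seat of the black base, then the small lidded dish into the holder's pocket, then the steel holding ring down over the dish's lid, and last the glazed cover over everything so that it stands flat on the base. Each part must be fully home before the next goes on; keep the dish level, and leave the coverslip holder, the large dish, the bottle and the tip box where they are.

Things in the scene. Friction and masses are not known exactly. Their poses are not given: they have to be found in the camera images.
- base: Chamber base, fixed: black block 110 (x) x 150 (y) x 25 mm high. In the middle of its top an open round seat: bore 54 mm diameter, 8 mm deep, closed floor. A flat grey gasket ring (73 to 92 mm diameter) round it shows where the cover stands. Short metal connectors stick out of the +y side. Origin: centre of the underside, on the seat's axis; z up.
- holder: Dish holder with the WIDE pocket: round, aluminium, 17 mm high, 90 g. Lower 5 mm: tapered spigot, 43 to 50 mm diameter, 2 mm play all round in the base's seat. From 5 to 17 mm: flange 62 mm diameter, the grip; home, it rests on the base's top (origin 20 mm over the base's). On top a pocket 40 mm diameter, 5 mm deep, with a black floor (small window). Origin: centre of underside, z up.
- slip_holder: Coverslip holder, not used, leave it: same outside as the dish holder, but with only a narrow 20 mm opening in its top. Origin: centre of the underside.
- dish: Small (35 mm) culture dish, lid on, clear plastic, 16 mm high, 25 g. Foot 35 mm diameter over the lower 6 mm, edge bevelled; lid 40 mm diameter from 6 to 16 mm, top edge bevelled 2 mm: grip by the lid. The foot stands in the holder's pocket (2.5 mm play all round), origin 12 mm over the holder's, the lid clear above the holder. Origin: centre of underside, z up.
- dish60: The large (60 mm) culture dish with lid, clear plastic, 60 mm in diameter, 16 mm high, not used, leave it. Origin: centre of the underside.
- ring: Stainless holding ring, outside diameter 54 mm, 14 mm high, 28 mm hole, 130 g. Underside counterbored 46 mm diameter, 4 mm deep, to slip over the dish's lid (3 mm play all round) and rest on it, origin then 12 mm over the dish's. Lies right way up, counterbore down. Origin: centre of underside, z up.
- cover: Chamber cover: aluminium hood open below, 180 g. Outside diameter 88 mm up to 43 mm high; on it a turret 56 mm diameter from 43 to 66 mm with a window in its top: lift by the turret. Inside 78 mm diameter, 37 mm high (the finished stack is 33 mm above the base's top). On the base its origin is 25 mm over the base's. Origin: centre of lower rim, z up.
- bottle: Bystander: square clear media bottle with white cap, 75 x 75 x 158 mm. Origin: centre of the underside.
- tipbox: Bystander: grey box of pipette tips, 84 (x) x 122 (y) x 54 mm. Origin: centre of the underside.
Not all that is in view belongs to the job. What is shaped like the holder but turquoise or yellow is not meant.

How it is judged:
On the way, in this order (a step that is already met when the one before it is completed fails the run):
1. the dish holder is home in the base's seat (z of holder in the frame of base between 0.0182 and 0.0218 m and horizontal distance between holder and base below 0.005 m and angle between holder's own z axis and vertical below 0.06 rad), for 0.2 s.
2. the small dish stands in the pocket of the seated holder (all of step 1 and z of dish in the frame of holder between 0.0102 and 0.0138 m and horizontal distance between dish and holder below 0.005 m and angle between dish's own z axis and vertical below 0.06 rad), for 0.2 s.
3. the ring lies on the dish in the seated holder (all of step 2 and z of ring in the frame of dish between 0.0102 and 0.0138 m and horizontal distance between ring and dish below 0.006 m and angle between ring's own z axis and vertical below 0.06 rad), for 0.2 s.
4. the cover stands on the base over the stack (all of step 3 and z of cover in the frame of base between 0.0232 and 0.0268 m and horizontal distance between cover and base below 0.012 m and angle between cover's own z axis and vertical below 0.06 rad), for 0.2 s.
At the end, for the whole second after the job is handed in: The holder sits in the base's seat (within 1.8 mm of full depth and 5 mm of centre), the small dish in the holder's pocket (1.8 mm, 5 mm), the ring on the dish's lid (1.8 mm, 6 mm), the cover flat on the base (1.8 mm, 12 mm of centre), each within 0.06 rad of upright; all four at rest and released (all of step 4 and linear speed of each of holder, dish, ring, cover below 0.02 m/s); the robot touches nothing.
It fails at once if the coverslip holder was moved more than 20 mm (distance of slip_holder from where it was at the start of the episode above 0.02 m).
It fails at once if the large dish was moved more than 20 mm (distance of dish60 from where it was at the start of the episode above 0.02 m).
It fails at once if the bottle was moved more than 20 mm (distance of bottle from where it was at the start of the episode above 0.02 m).
It fails at once if the tip box was moved more than 20 mm (distance of tipbox from where it was at the start of the episode above 0.02 m).
It fails at once if the small dish was tipped more than about 30 degrees (angle between dish's own z axis and vertical above 0.52 rad).
It also fails if it takes over 96 s, if anything falls off the work surface, if the arm or the gripper's body presses on something with over 40 N, if the wrist force passes 120 N, or if a joint passes its speed limit or range.

## Robot

A 7-joint arm with a two-finger parallel gripper is mounted at the origin on the work surface. World frame = base frame: x ahead of the robot, y to its left, z up, the work surface at z = 0. Lengths are in m, angles in rad, forces in N, time in s.
With the tool pointing down it reaches from about 0.4 to 0.85 m from the base axis. Payload 10.4 kg.
Tool frame: the origin (TCP) lies at the very end of the fingers, on their centre line; the grasp point (between the pads) lies 19 mm behind it; z points along the fingers, y is the direction in which the jaws open and shut (so a half turn about z gives the same grasp; the last joint's range is limited). The gripper opens to 87 mm and grips with 3 to 60 N. Pads are 19 mm wide; open, the fingers measure 117 mm over their backs; the gripper's body (75 mm by 190 mm) begins 51 mm behind the grasp point.
Start: joints at [-1.338, 0.332, -0.065, 1.46, 0.022, 1.35, -0.088], TCP at [0.158, 0.605, 0.183] pointing down, gripper open.
Joint ranges: [-2.6, 2.6], [-0.5, 2.12], [-1.47, 1.34], [0.16, 2.42], [-1.27, 4.41], [0.06, 2.06], [-2.6, 2.6]. Speed limits (rad/s): [2.22, 2.22, 2.79, 2.79, 3.14, 3.14, 3.14].

## Interface

Orientations are given as a unit quaternion [x, y, z, w].
In Python, from bench import r gives the robot as it stands.
- The arm moves only by the shell command python3 -m crank 'ROWS' [FORCE]. ROWS is JSON, a list of rows, each a list of 3 entries, a list of its own where there are three numbers: the opening, from -1 (shut) to 1 (fully open), so that 0 is half open, then the shift along the tool's x, y, z in mm, then the turn about the tool's z in degrees. A call has 1 to 12 rows; each row is the pose to reach, as a shift and turn from the pose commanded when the call began, along the tool's axes at that moment; what a row does not reach only later rows make up. A row lasts 1/12 s, in which the tool goes at most 41.7 mm and 7.16 degrees, less where a joint would pass 70% of its speed; a pose out of reach is approached as far as the arm can. A call with a gripper value outside its range is refused whole. The fingers move at their own pace and stop on an object; FORCE is the grip in N (left out, the last holds). Time passes only in rows, so rows that repeat a pose let the fingers close. It gives the time, the measured TCP pose, the force and the opening at its end, in the units of the state.
- r.read_state(): the state, without advancing time (a new reading comes with each control period).
- r.camera(name): name is "scene" or "top"; returns a dict with "pixels" (400x640x3 uint8, red, green, blue), "fov_y" (degrees; the focal length in pixels is half the picture's height over the tangent of half this angle, whatever the lens; pixels are square), "cx", "cy" (the principal point, pixels), "cam_to_world" (4x4, takes a point from camera to world coordinates). Camera axes: x right, y down, z forward; pixel columns grow to the right and rows downward; lengths in m; the calibration is good to about 2 mm. A picture is of the moment at which its call begins. There is no depth.
- r.close_job(): hands the job in, once; it reports no verdict.
The state is a dict: "time": time; "joint_positions": joint angles; "joint_vel": joint speeds; "joint_torque": joint torques, N m; "ee_pos": TCP position; "eef_rot": TCP orientation; "ft_force": force on the tool from outside, world axes, zero at the start; "torque": the same for the moment, N m; "width": finger opening in m.
Only numpy, scipy, OpenCV 4.12 (cv2) and the standard library are available. Lean on these libraries where they do the work, as an engineer would, in place of code of your own. Each camera call takes 0.05 s, during which the arm holds its last target.

## Working session

There is one attempt and no reset: what is moved stays moved. The work goes in short steps, Python scripts to look and compute and a shell command to move; the robot and the scene stay as the last step left them, time stands still between calls to the robot, and variables do not carry over. Pictures are saved under pics/ and viewed, and the job is handed in when it is done.

```bash
mkdir -p pics; ls; python3 - <<'E'
from bench import r
import cv2,numpy as np
s=r.read_state()
for k,v in s.items(): print(k,np.round(v,4))
for n in("scene","top"):
    c=r.camera(n); cv2.imwrite(f"pics/{n}0.png",c["pixels"][:,:,::-1]); print(n,c["fov_y"],c["cx"],c["cy"],c.keys()); print(np.round(c["cam_to_world"],4))
E
```

```text
pics
time 0.0
joint_positions [-1.3376  0.3329 -0.0647  1.4609  0.0216  1.3499 -0.0885]
joint_vel [-0.001  -0.0027  0.     -0.0011 -0.0001  0.0002  0.0011]
joint_torque [-2.00000e-04 -6.23272e+01  2.42000e-02 -3.89905e+01 -6.15000e-02
  3.96000e-02  1.00000e-04]
ee_pos [0.158  0.6042 0.1823]
eef_rot [ 1.276e-01  9.918e-01 -7.000e-04 -1.000e-04]
ft_force [-0.0754  0.6345  0.0497]
torque [ 0.0531 -0.0589 -0.0303]
width 0.0872
scene 52.44029184585216 319.3046658819975 201.52333510866927 dict_keys(['pixels', 'fov_y', 'cx', 'cy', 'cam_to_world'])
[[ 0.2479  0.8202 -0.5156  1.1906]
 [ 0.9688 -0.213   0.127  -0.1653]
 [-0.0057 -0.531  -0.8474  1.1748]
 [ 0.      0.      0.      1.    ]]
top 54.40899910120305 321.5959321710846 200.88269537936083 dict_keys(['pixels', 'fov_y', 'cx', 'cy', 'cam_to_world'])
[[-0.0059 -0.9784  0.2066  0.303 ]
 [-1.      0.0066  0.0024  0.0109]
 [-0.0037 -0.2066 -0.9784  1.0005]
 [ 0.      0.      0.      1.    ]]
```

View pics/scene0.png

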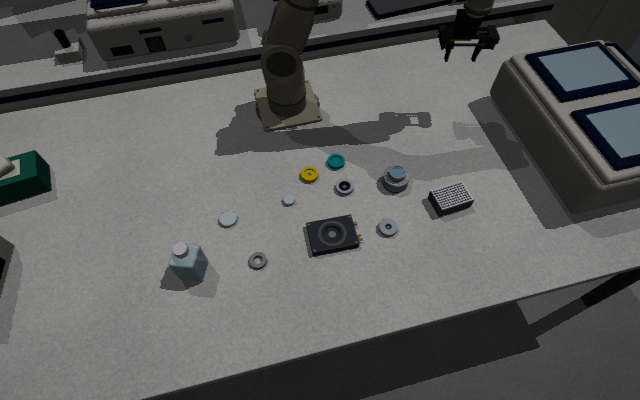

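View pics/top0.png

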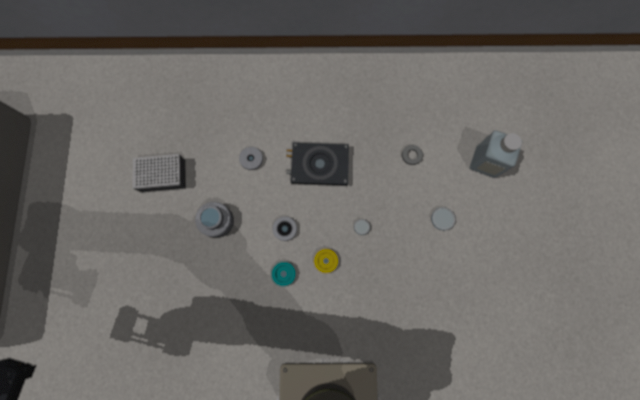

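```bash
python3 - <<'E'
import cv2,numpy as np
t=cv2.imread("pics/top0.png"); s=cv2.imread("pics/scene0.png")
cv2.imwrite("pics/topz.png",cv2.resize(t[125:295,185:385],(800,680))[:600])
cv2.imwrite("pics/scenez.png",cv2.resize(s[140:280,210:430],(792,504),interpolation=cv2.INTER_CUBIC))
E
```

```text
(no output)
```

View pics/topz.png

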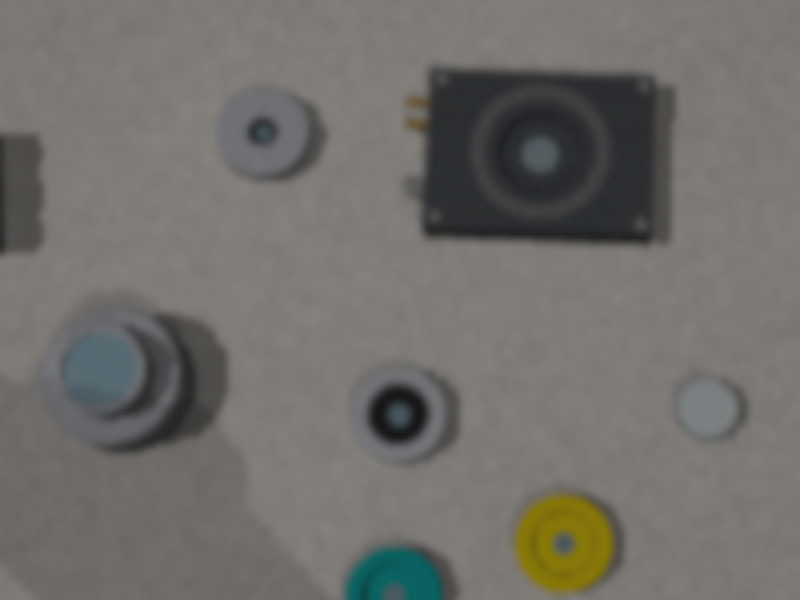

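View pics/scenez.png

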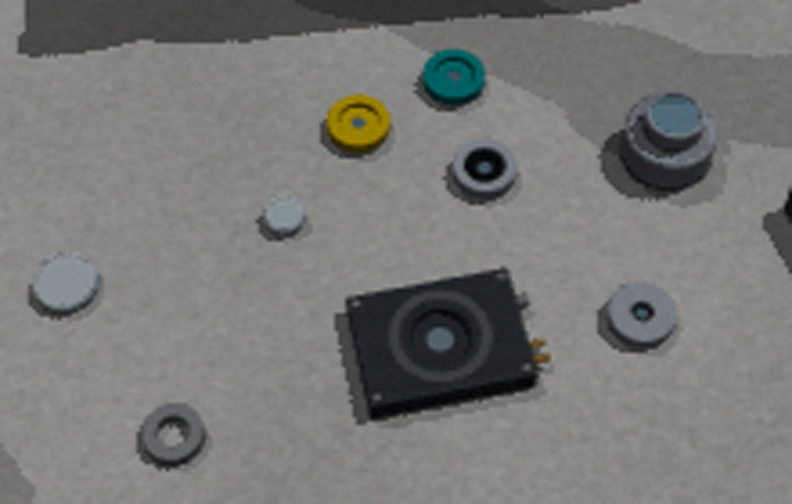

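```bash
cat > h.py <<'E'
from bench import r
import cv2,numpy as np
def ray(c,uv):
    f=200/np.tan(np.radians(c["fov_y"])/2); M=np.array(c["cam_to_world"])
    d=M[:3,:3]@np.array([(uv[0]-c["cx"])/f,(uv[1]-c["cy"])/f,1]); return M[:3,3],d
def onplane(c,uv,z):
    o,d=ray(c,uv); return (o+d*(z-o[2])/d[2])[:2]
def proj(c,p):
    f=200/np.tan(np.radians(c["fov_y"])/2); M=np.array(c["cam_to_world"])
    q=M[:3,:3].T@(np.array(p)-M[:3,3]); return np.array([c["cx"]+f*q[0]/q[2],c["cy"]+f*q[1]/q[2]])
def go(target,yaw=None):
    """shift in tool axes mm, turn deg so that tool y is along world angle yaw(deg, mod 180)"""
    from scipy.spatial.transform import Rotation as R
    s=r.read_state(); Rm=R.from_quat(s["eef_rot"]).as_matrix()
    d=Rm.T@(np.array(target)-s["ee_pos"])*1000
    a=np.degrees(np.arctan2(Rm[1,1],Rm[0,1]))
    t=None if yaw is None else -(((yaw-a)+90)%180-90)
    print("shift",np.round(d,1),"turn",None if t is None else round(t,1),"tooly",round(a,1),"pos",np.round(s["ee_pos"],4),"F",np.round(s["ft_force"],1),"w",round(float(s["width"]),4),"t",s["time"])
E
python3 - <<'E'
from h import *
for n in("scene","top"):
    c=r.camera(n); p=c["pixels"].astype(int); d=p[:,:,2]-p[:,:,0]; m=((d>0)*255).astype(np.uint8)
    b=np.clip(d*6+128,0,255).astype(np.uint8)
    if n=="top":
        cv2.imwrite("pics/d_top.png",cv2.resize(b[115:290,120:470],(800,400)))
    else: cv2.imwrite("pics/d_scene.png",cv2.resize(b[140:290,200:440],(800,500)))
    print(n,p[370,100],p[100,100])
    if n=="top": print(p[228,265:305].tolist())
E
```

```text
scene [120 119 118] [131 130 131]
top [125 122 119] [127 124 120]
[[127, 125, 121], [128, 125, 121], [128, 124, 120], [129, 126, 122], [129, 126, 122], [129, 125, 122], [126, 124, 121], [118, 117, 116], [114, 114, 116], [115, 115, 119], [111, 111, 114], [91, 91, 94], [60, 60, 62], [30, 30, 32], [22, 20, 21], [21, 23, 25], [37, 42, 46], [56, 67, 72], [68, 82, 88], [71, 87, 92], [71, 86, 92], [66, 79, 85], [49, 59, 63], [33, 36, 38], [23, 23, 25], [25, 26, 26], [51, 51, 52], [82, 83, 86], [106, 107, 110], [115, 115, 119], [110, 110, 113], [93, 93, 95], [81, 81, 80], [81, 79, 77], [95, 92, 89], [119, 116, 112], [130, 126, 122], [130, 127, 123], [131, 128, 124], [131, 128, 123]]
```

View pics/d_top.png

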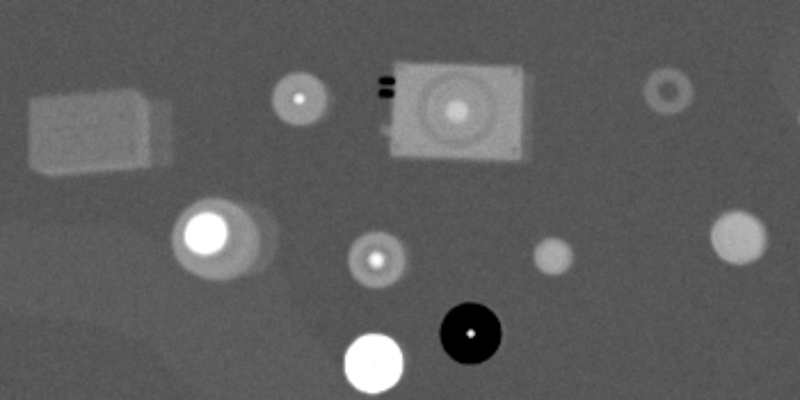

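View pics/d_scene.png

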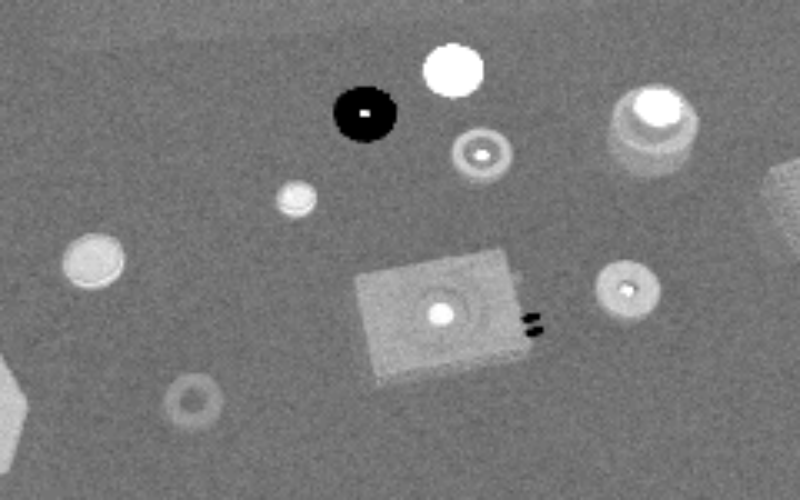

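```bash
cat >> h.py <<'E'
def blob(c,u,v,w,thr,up=8):
    """centroid of the b-r blob above thr nearest window centre"""
    p=c["pixels"].astype(np.float32); d=cv2.GaussianBlur(p[:,:,2]-p[:,:,0],(0,0),0.8)
    x0,y0=int(u)-w,int(v)-w; D=cv2.resize(d[y0:y0+2*w+1,x0:x0+2*w+1],None,fx=up,fy=up,interpolation=cv2.INTER_CUBIC)
    m=(D>thr).astype(np.uint8); cs,_=cv2.findContours(m,cv2.RETR_EXTERNAL,cv2.CHAIN_APPROX_NONE)
    k=max(cs,key=cv2.contourArea); (a,b),(e,f),g=cv2.fitEllipse(k); M=cv2.moments(k)
    t=lambda a,b:np.array([x0+(a+.5)/up-.5,y0+(b+.5)/up-.5])
    return t(M["m10"]/M["m00"],M["m01"]/M["m00"]),t(a,b),(e/up,f/up)
E
python3 - <<'E'
from h import *
T=dict(base=(320,163),holder=(285,228),slip=(251,157),dish=(362,227),ring=(412,154),cover=(210,217))
S=dict(base=(332,234),holder=(344,186),slip=(388,227),dish=(289,200),ring=(258,260),cover=(397,173))
cs=r.camera("scene"); ct=r.camera("top")
par=dict(base=[(4,7,.017)],holder=[(5,6,.012),(16,-.5,.011)],slip=[(16,-.5,.011)],dish=[(12,0,.010)],ring=[(14,-2,.007)],cover=[(10,14,.066)])
for k in T:
  for w,th,z in par[k]:
    o=[]
    for c,P in((ct,T),(cs,S)):
        m,e,ax=blob(c,*P[k],w,th); o+=[k,np.round(m,1),np.round(onplane(c,m,z),4),np.round(onplane(c,e,z),4),np.round(ax,1)]
    print(*o)
E
```

```text
base [319.8 163.1] [0.6125 0.0176] [0.6125 0.0176] [9.5 9.6] base [332.  234.1] [0.6157 0.0172] [0.6158 0.0172] [ 9.7 10.2]
holder [284.4 228.3] [0.4407 0.109 ] [0.4407 0.109 ] [7.5 7.7] holder [344. 190.] [0.4592 0.1027] [0.4558 0.1037] [ 5.4 12. ]
holder [284.5 228.3] [0.4409 0.1088] [0.4409 0.1088] [23.7 24.3] holder [343.9 186.3] [0.4436 0.107 ] [0.4437 0.107 ] [18.6 20.1]
slip [250.7 157.9] [0.6302 0.2014] [0.6302 0.2014] [22.3 23.2] slip [387.6 226.9] [0.6325 0.1999] [0.6326 0.1999] [19.9 21.6]
dish [361.5 226.8] [ 0.4434 -0.0887] [ 0.4435 -0.0887] [15.1 15.7] dish [288.4 199.5] [ 0.4478 -0.0905] [ 0.4478 -0.0905] [12.8 13.9]
ring [411.8 154.6] [ 0.6378 -0.2287] [ 0.6378 -0.2287] [17.9 19. ] ring [259.7 261.1] [ 0.6453 -0.2239] [ 0.6455 -0.2204] [25.6 27.5]
cover [209.7 216.8] [0.4626 0.2862] [0.4626 0.2862] [17.7 18.9] cover [397.1 171.7] [0.467  0.2845] [0.467  0.2844] [11.5 15.5]
```

```bash
python3 -c "
from h import *
go((.4423,.108,.09),90)"
```

```text
shift [-400.6 -408.4   93. ] turn -14.7 tooly 75.3 pos [0.1581 0.6045 0.1828] F [-0.   0.2 -0.5] w 0.0871 t 0.3
```

```bash
python3 -m crank '[[1,[-340,-346,40],-7],[1,[-340,-346,40],-14.7],[1,[-340,-346,40],-14.7],[1,[-340,-346,40],-14.7],[1,[-340,-346,40],-14.7],[1,[-340,-346,40],-14.7],[1,[-340,-346,40],-14.7],[1,[-340,-346,40],-14.7],[1,[-340,-346,40],-14.7],[1,[-340,-346,40],-14.7],[1,[-340,-346,40],-14.7],[1,[-340,-346,40],-14.7]]' 30; python3 -c "
from h import *
go((.4423,.108,.06),90)"
```

```text
time: 1.3
ee_pos: [0.4009, 0.1802, 0.1431]
eef_rot: [0.001, 1.0, 0.0, 0.0]
ft_force: [1.3, 1.4, 1.3]
width: 0.0871
shift [-41.5 -72.2  83.1] turn -0.1 tooly 89.9 pos [0.4009 0.1802 0.1431] F [1.3 1.4 1.3] w 0.0871 t 1.3
```

```bash
python3 -m crank '[[1,[-20,-36,40],0],[1,[-41.5,-72.2,83],0],[1,[-41.5,-72.2,83],0],[1,[-41.5,-72.2,83],0],[1,[-41.5,-72.2,83],0],[1,[-41.5,-72.2,83],0]]' ; python3 - <<'E'
from h import *
go((.4423,.108,.008),90)
for n,P in(("scene",(344,186)),("top",(285,228))):
    c=r.camera(n); u,v=P; cv2.imwrite(f"pics/{n}1.png",cv2.resize(c["pixels"][v-50:v+50,u-65:u+65,::-1],(780,600),interpolation=cv2.INTER_CUBIC))
E
```

```text
time: 1.8
ee_pos: [0.4412, 0.1125, 0.0605]
eef_rot: [-0.001, 1.0, 0.0, 0.0]
ft_force: [0.0, 1.0, 0.1]
width: 0.0869
shift [-1.1 -4.5 52.5] turn 0.1 tooly 90.1 pos [0.4412 0.1125 0.0605] F [0.  1.  0.1] w 0.0869 t 1.8
```

View pics/scene1.png

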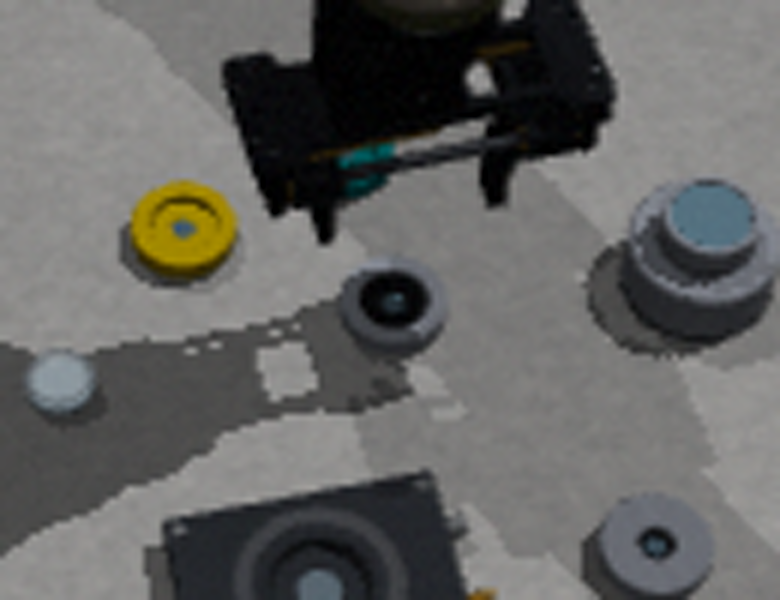

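View pics/top1.png

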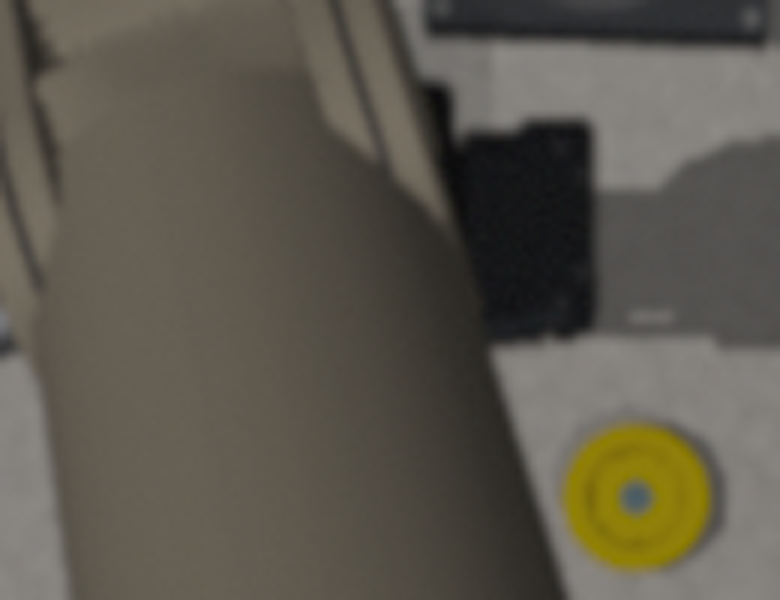

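```bash
python3 - <<'E'
from h import *
go((.4423,.108,.03),90)
c=r.camera("scene");p=r.read_state()["ee_pos"];print(p,proj(c,p),proj(c,p+[0,.045,0]),proj(c,p-[0,.045,0]))
u,v=347,173
cv2.imwrite("pics/s2.png",cv2.resize(c["pixels"][v-20:v+30,u-33:u+32,::-1],(780,600),interpolation=cv2.INTER_CUBIC))
E
```

```text
shift [-0.8 -5.2 31. ] turn 0.1 tooly 90.1 pos [0.4414 0.1132 0.061 ] F [-0.1  0.4 -0.2] w 0.0873 t 1.9
[0.44142698 0.1131233  0.06101612] [346.16012864 177.0239829 ] [358.95955332 174.28731048] [333.25310939 179.78366033]
```

View pics/s2.png

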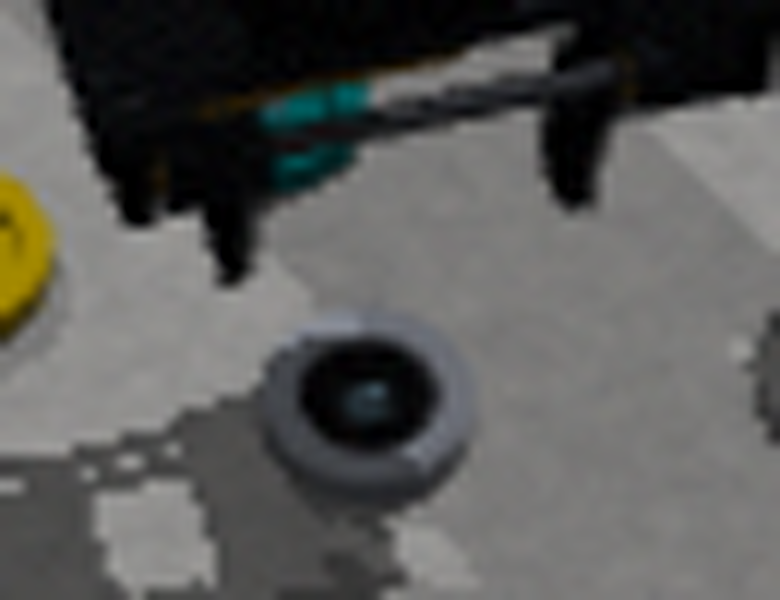

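```bash
python3 - <<'E'
from h import *
c=r.camera("scene")
p=np.array([.158,.6042,.1823]);y=np.array([.253,.967,0])
for k in(-.051,0,.051):print(proj(c,p+k*y))
i=cv2.imread("pics/scene0.png"); u,v=465,45
I=cv2.resize(i[v-25:v+25,u-33:u+32],(780,600),interpolation=cv2.INTER_CUBIC)
cv2.imwrite("pics/s3.png",cv2.convertScaleAbs(I,alpha=1.6))
E
```

```text
[441.86024356  67.98249217]
[455.96368977  67.9686723 ]
[470.07461061  67.95484509]
```

View pics/s3.png

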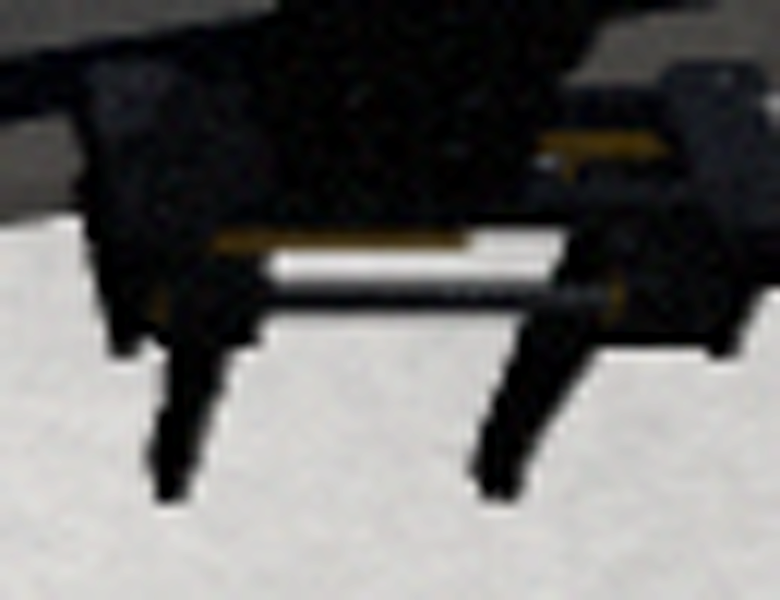

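```bash
python3 -m crank '[[1,[-0.8,-5.2,25],0],[1,[-0.8,-5.2,53],0],[1,[-0.8,-5.2,53],0],[1,[-0.8,-5.2,53],0]]' ; python3 - <<'E'
from h import *
go((.4423,.108,.008),90)
c=r.camera("scene");p=r.read_state()["ee_pos"];print(p,proj(c,p),proj(c,p+[0,.051,0]),proj(c,p-[0,.051,0]))
u,v=347,180
cv2.imwrite("pics/s4.png",cv2.resize(c["pixels"][v-25:v+25,u-33:u+32,::-1],(780,600),interpolation=cv2.INTER_CUBIC))
t=r.camera("top");print(proj(t,(0,0,.02)))
E
```

```text
time: 2.33
ee_pos: [0.441, 0.1066, 0.007]
eef_rot: [-0.001, 1.0, -0.0, -0.001]
ft_force: [1.0, 0.2, 0.5]
width: 0.0872
shift [-1.3  1.4 -1. ] turn 0.1 tooly 90.1 pos [0.441  0.1066 0.007 ] F [1.  0.2 0.5] w 0.0872 t 2.3333
[0.44208725 0.10703961 0.008005  ] [343.76069618 186.42652673] [357.82102494 183.37958733] [329.57052463 189.50160367]
[328.68401287 417.36583693]
```

View pics/s4.png

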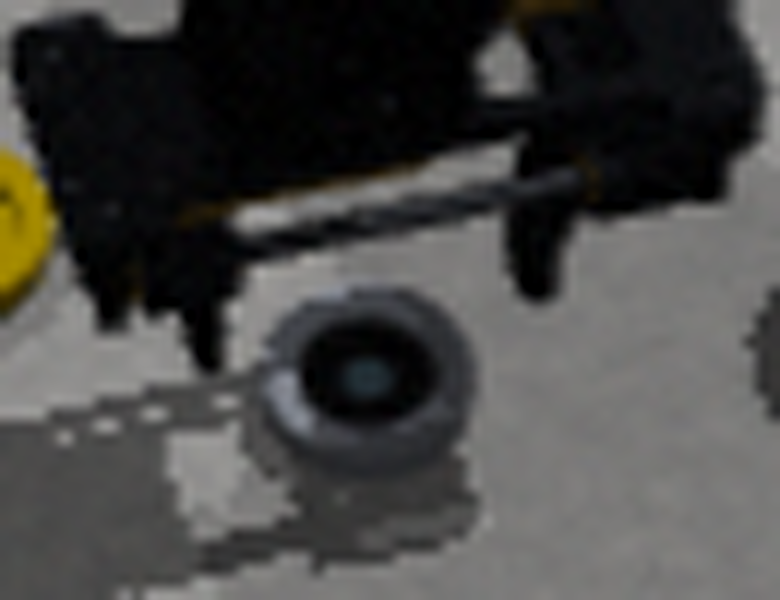

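```bash
python3 -m crank '[[0.6,[-1,1,0],0],[0.47,[-1,1,0],0],[0.47,[-1,1,0],0],[0.47,[-1,1,0],0]]' 6; python3 - <<'E'
from h import *
go((.4423,.108,.008),90)
c=r.camera("scene")
u,v=347,180
cv2.imwrite("pics/s5.png",cv2.resize(c["pixels"][v-25:v+25,u-33:u+32,::-1],(780,600),interpolation=cv2.INTER_CUBIC))
E
```

```text
time: 2.77
ee_pos: [0.4432, 0.1078, 0.0075]
eef_rot: [-0.0, 1.0, 0.0, 0.0]
ft_force: [-0.3, -0.6, 0.7]
width: 0.0687
shift [ 0.9  0.2 -0.5] turn 0.0 tooly 90.0 pos [0.4432 0.1078 0.0075] F [-0.3 -0.6  0.7] w 0.0687 t 2.7667
```

View pics/s5.png

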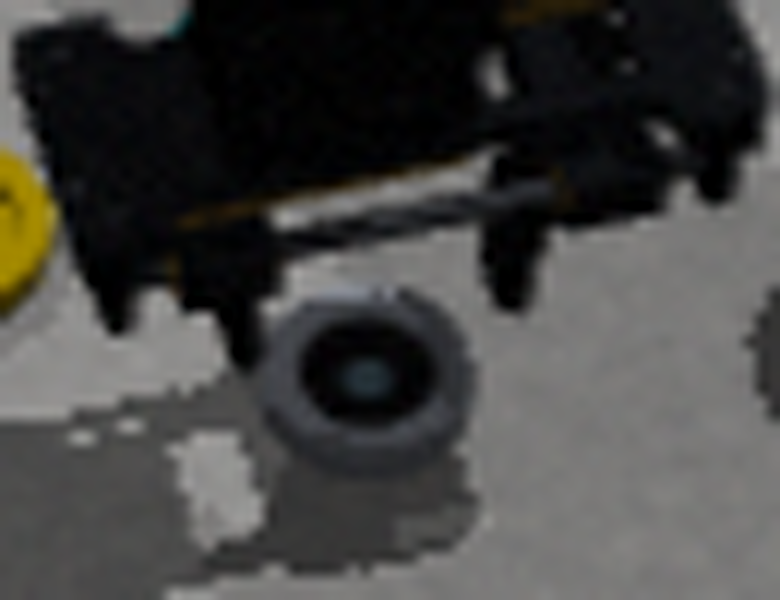

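```bash
python3 - <<'E'
from h import *
c=r.camera("top")
for z in(.11,.13,.15,.17,.2,.25): print(z,onplane(c,(220+590/6,215.9),z), onplane(c,(220+590/6,178+122/6),z), onplane(c,(220+590/6,178+335/6),z))
u,v=285,228
cv2.imwrite(f"pics/t6.png",cv2.resize(cv2.convertScaleAbs(c["pixels"][v-50:v+50,u-65:u+65,::-1],alpha=1.8),(780,600),interpolation=cv2.INTER_CUBIC))
E
```

```text
0.11 [0.45546455 0.02087859] [0.49718239 0.02070425] [0.41368205 0.02105319]
0.13 [0.45203972 0.02065412] [0.49282063 0.0204837 ] [0.41119562 0.0208248 ]
0.15 [0.4486149  0.02042965] [0.48845886 0.02026315] [0.40870919 0.02059641]
0.17 [0.44519007 0.02020519] [0.48409709 0.0200426 ] [0.40622276 0.02036803]
0.2 [0.44005283 0.01986849] [0.47755444 0.01971178] [0.40249311 0.02002545]
0.25 [0.43149077 0.01930732] [0.46665002 0.0191604 ] [0.39627703 0.01945448]
```

View pics/t6.png

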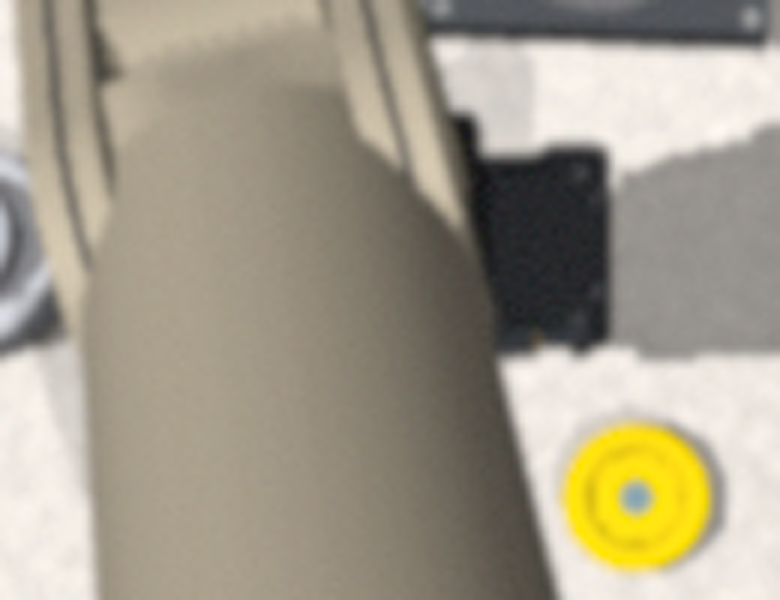

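```bash
python3 -m crank '[[0.3,[1,0.2,0],0],[0.3,[1,0.2,0],0],[0.2,[1,0.2,0],0],[0.2,[1,0.2,0],0]]' 10; python3 - <<'E'
from h import *
go((.4423,.108,.008),90)
c=r.camera("scene")
u,v=347,180
cv2.imwrite("pics/s6.png",cv2.resize(c["pixels"][v-25:v+25,u-33:u+32,::-1],(780,600),interpolation=cv2.INTER_CUBIC))
E
```

```text
time: 3.2
ee_pos: [0.4418, 0.1077, 0.007]
eef_rot: [-0.0, 1.0, 0.0, -0.0]
ft_force: [-0.2, -0.1, 0.1]
width: 0.0539
shift [-0.5  0.3 -1. ] turn 0.0 tooly 90.0 pos [0.4418 0.1077 0.007 ] F [-0.2 -0.1  0.1] w 0.0539 t 3.2
```

View pics/s6.png

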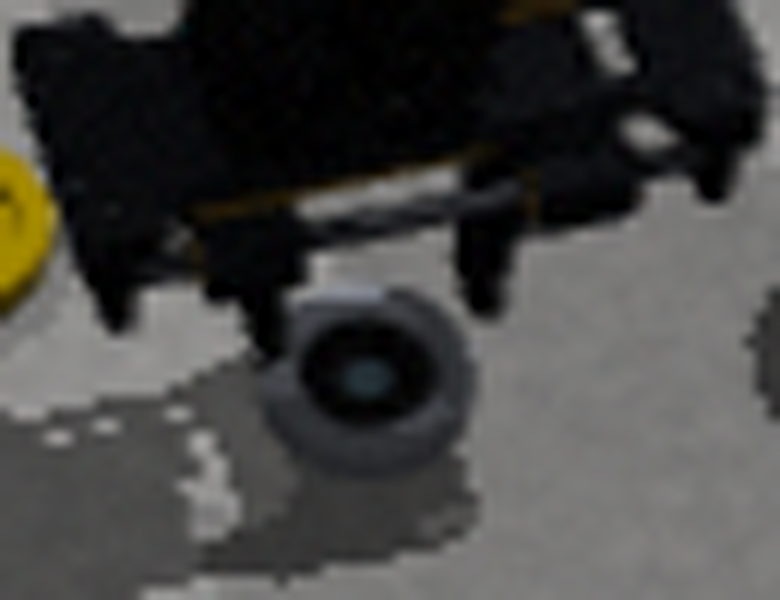

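```bash
python3 -m crank '[[0.8,[0,0,0],0],[0.8,[0,0,0],0],[0.8,[0,0,2],0],[0.8,[0,0,4],0],[0.8,[0,0,6],0],[0.8,[0,0,8],0],[0.8,[0,0,9],0],[0.8,[0,0,9],0]]' 10; python3 - <<'E'
from h import *
go((.4423,.108,.008),90)
c=r.camera("scene")
u,v=347,180
cv2.imwrite("pics/s7.png",cv2.resize(c["pixels"][v-25:v+25,u-33:u+32,::-1],(780,600),interpolation=cv2.INTER_CUBIC))
E
```

```text
time: 3.92
ee_pos: [0.4417, 0.1077, -0.0023]
eef_rot: [-0.0, 1.0, -0.0, -0.0]
ft_force: [-1.0, 0.0, 0.2]
width: 0.0782
shift [ -0.6   0.3 -10.3] turn 0.0 tooly 90.0 pos [ 0.4417  0.1077 -0.0023] F [-1.   0.   0.2] w 0.0782 t 3.9167
```

View pics/s7.png

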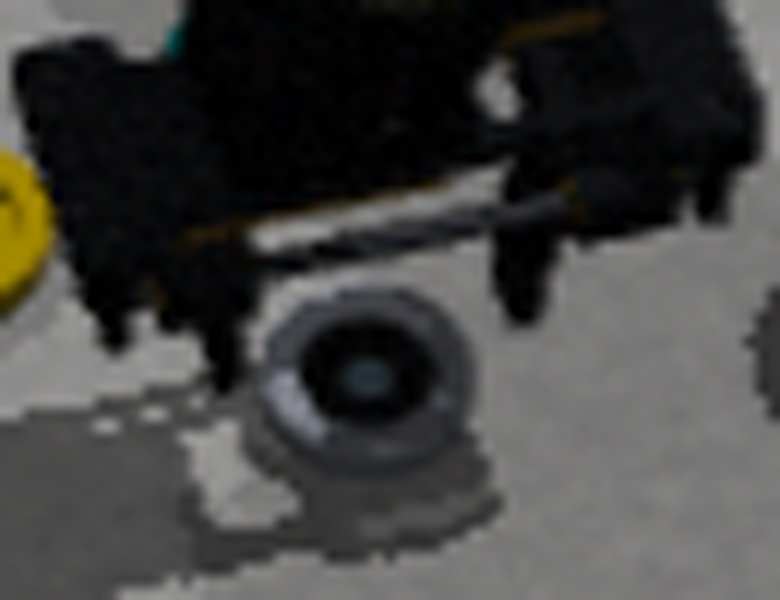

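```bash
python3 -m crank '[[0.8,[0,0,4],0],[0.8,[0,0,8],0],[0.8,[0,0,8],0]]'; python3 -m crank '[[0.8,[0,0,2],0],[0.8,[0,0,2],0]]';python3 -m crank '[[0.8,[0,0,2],0],[0.8,[0,0,2],0]]'
```

```text
time: 4.22
ee_pos: [0.4414, 0.1076, -0.0108]
eef_rot: [-0.0, 1.0, -0.0, -0.0]
ft_force: [0.0, 0.0, -0.1]
width: 0.0784
time: 4.38
ee_pos: [0.4417, 0.1077, -0.0123]
eef_rot: [-0.0, 1.0, -0.0, -0.0]
ft_force: [-0.8, -0.7, -0.3]
width: 0.0784
time: 4.55
ee_pos: [0.4418, 0.1078, -0.0142]
eef_rot: [-0.0, 1.0, -0.0, -0.0]
ft_force: [-0.4, -1.0, -0.3]
width: 0.0782
```

```bash
python3 -m crank '[[0.8,[0,0,1],0],[0.8,[0,0,1],0]]'; python3 -m crank '[[0.8,[0,0,1],0],[0.8,[0,0,1],0]]'; python3 -m crank '[[0.8,[0,0,1],0],[0.8,[0,0,1],0]]'; python3 - <<'E'
from h import *
c=r.camera("scene")
u,v=347,180
cv2.imwrite("pics/s8.png",cv2.resize(c["pixels"][v-25:v+25,u-33:u+32,::-1],(780,600),interpolation=cv2.INTER_CUBIC))
E
```

```text
time: 4.72
ee_pos: [0.4418, 0.1077, -0.0151]
eef_rot: [-0.0, 1.0, 0.0, -0.0]
ft_force: [-0.3, -0.7, -0.4]
width: 0.0785
time: 4.88
ee_pos: [0.4418, 0.1078, -0.0161]
eef_rot: [-0.0, 1.0, 0.0, -0.0]
ft_force: [-0.7, -0.3, 0.0]
width: 0.0784
time: 5.05
ee_pos: [0.4418, 0.1078, -0.0171]
eef_rot: [-0.0, 1.0, 0.0, -0.0]
ft_force: [-0.8, -0.4, -0.5]
width: 0.0782
```

View pics/s8.png

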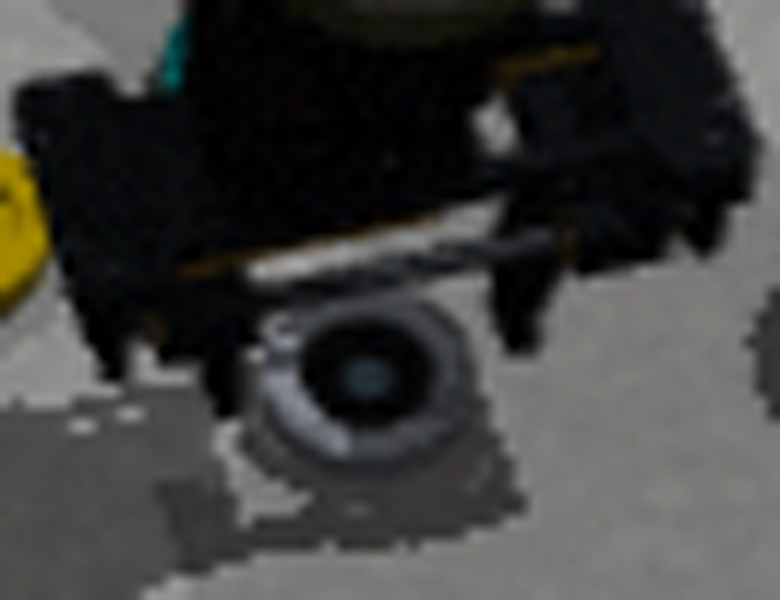

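```bash
python3 -m crank '[[0.5,[0,0,0],0],[0.3,[0,0,0],0],[0.1,[0,0,0],0],[0.1,[0,0,0],0],[0.1,[0,0,0],0],[0.1,[0,0,0],0]]' 25
```

```text
time: 5.6
ee_pos: [0.4419, 0.1078, -0.017]
eef_rot: [-0.0, 1.0, 0.0, 0.0]
ft_force: [0.0, 0.7, 0.6]
width: 0.0502
```

```bash
python3 - <<'E'
from h import *
go((.4423,.108,.008),90)
c=r.camera("scene")
u,v=347,180
cv2.imwrite("pics/s9.png",cv2.resize(cv2.convertScaleAbs(c["pixels"][v-25:v+25,u-33:u+32,::-1],alpha=1.7),(780,600),interpolation=cv2.INTER_CUBIC))
E
```

```text
shift [ -0.4   0.2 -25. ] turn 0.0 tooly 90.0 pos [ 0.4419  0.1078 -0.017 ] F [0.  0.7 0.6] w 0.0502 t 5.6
```

View pics/s9.png

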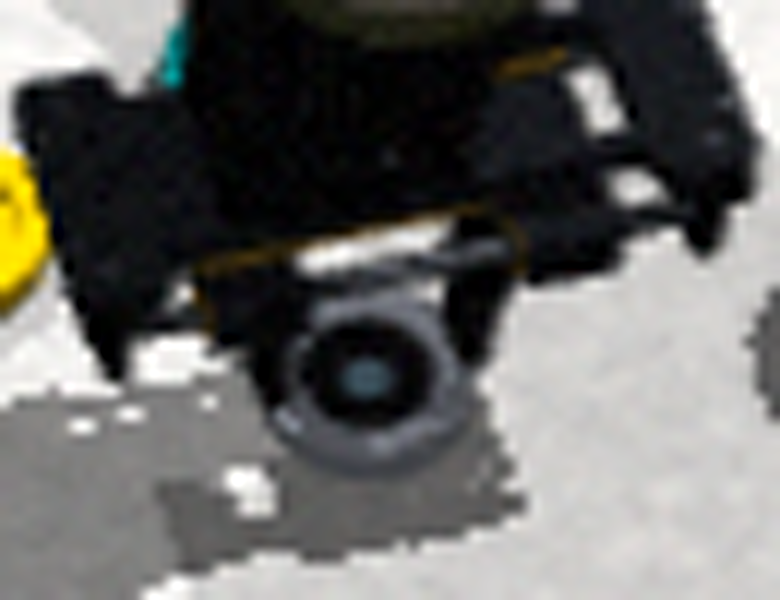

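```bash
python3 -m crank '[[0.8,[0,0,0],0],[0.8,[0,0,0],0],[0.8,[0,0,0],0],[0.8,[0,0,4],0],[0.8,[0,0,8],0],[0.8,[0,0,10],0],[0.8,[0,0,10],0]]'; python3 -m crank '[[0.8,[0,0,2],0],[0.8,[0,0,2],0]]';python3 -m crank '[[0.8,[0,0,2],0],[0.8,[0,0,2],0]]'; python3 - <<'E'
from h import *
c=r.camera("scene")
u,v=347,180
cv2.imwrite("pics/s10.png",cv2.resize(cv2.convertScaleAbs(c["pixels"][v-25:v+25,u-33:u+32,::-1],alpha=1.7),(780,600),interpolation=cv2.INTER_CUBIC))
E
```

```text
time: 6.23
ee_pos: [0.4414, 0.1076, -0.0277]
eef_rot: [-0.0, 1.0, -0.0, -0.001]
ft_force: [-1.0, 0.7, -1.1]
width: 0.0775
time: 6.4
ee_pos: [0.4417, 0.1077, -0.0293]
eef_rot: [-0.0, 1.0, -0.0, -0.0]
ft_force: [0.2, -0.4, -0.1]
width: 0.0785
time: 6.57
ee_pos: [0.4418, 0.1077, -0.0312]
eef_rot: [-0.0, 1.0, 0.0, -0.0]
ft_force: [0.4, -0.4, -0.4]
width: 0.0787
```

View pics/s10.png

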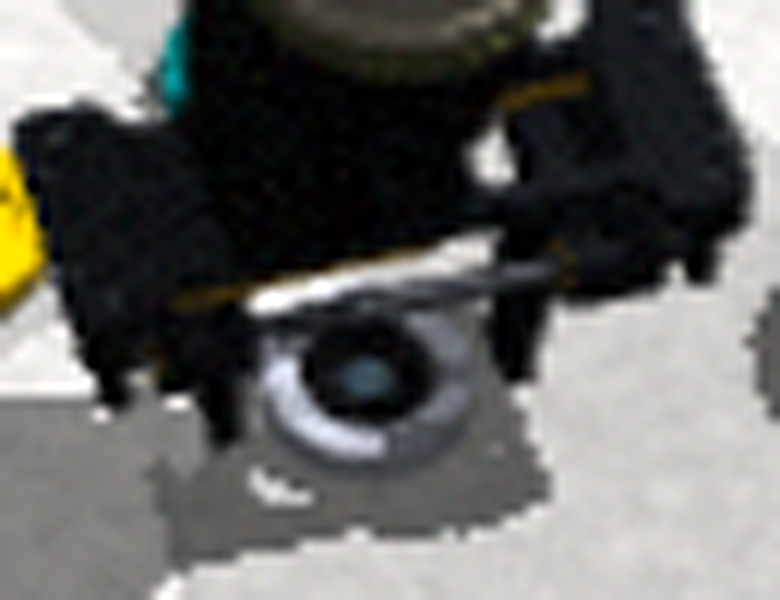

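```bash
python3 -m crank '[[0.5,[0,0,0],0],[0.3,[0,0,0],0],[0.1,[0,0,0],0],[0.1,[0,0,0],0],[0.1,[0,0,0],0],[0.1,[0,0,0],0],[0.1,[0,0,0],0]]' 25
```

```text
time: 7.2
ee_pos: [0.4419, 0.1078, -0.0309]
eef_rot: [-0.0, 1.0, 0.0, 0.0]
ft_force: [0.0, 0.6, 1.7]
width: 0.0618
```

```bash
python3 -m crank '[[0.1,[0,0,-20],0],[0.1,[0,0,-50],0],[0.1,[-40,-20,-60],0],[0.1,[-80,-42,-60],0],[0.1,[-120,-63,-60],0],[0.1,[-150,-80,-60],0],[0.1,[-168,-89,-60],0],[0.1,[-172,-90.5,-60],0],[0.1,[-172,-90.5,-60],0],[0.1,[-172,-90.5,-60],0]]' 25;  python3 - <<'E'
from h import *
go((.6139,.0173,-.0309+.02),90)
c=r.camera("scene")
u,v=332,220
cv2.imwrite("pics/s11.png",cv2.resize(cv2.convertScaleAbs(c["pixels"][v-30:v+30,u-40:u+40,::-1],alpha=1.7),(800,600),interpolation=cv2.INTER_CUBIC))
E
```

```text
time: 8.03
ee_pos: [0.613, 0.0178, 0.0284]
eef_rot: [-0.0, 1.0, 0.0, -0.001]
ft_force: [-0.3, 0.0, -0.7]
width: 0.0616
shift [-1.  -0.5 39.3] turn 0.0 tooly 90.0 pos [0.613  0.0178 0.0284] F [-0.3  0.  -0.7] w 0.0616 t 8.0333
```

View pics/s11.png

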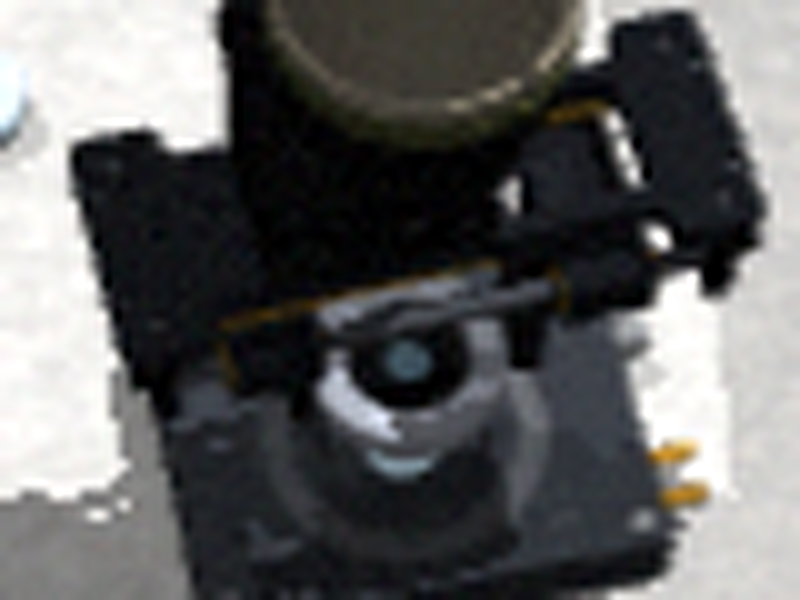

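```bash
python3 - <<'E'
from h import *
c=r.camera("scene");s=r.read_state();z=s["ee_pos"][2]+.0309+.012
m,e,ax=blob(c,332,225,4,7);print(s["ee_pos"],m,e,ax,onplane(c,m,z),onplane(c,e,z)); go((.6139,.0173,-.0309+.02),90)
E
```

```text
[0.61279082 0.01860437 0.02882068] [332.35349372 225.37282227] [332.35478401 225.37445354] (4.323370933532715, 5.142733573913574) [0.613847   0.01748842] [0.61385354 0.01749077]
shift [-1.1 -1.3 39.7] turn 0.1 tooly 90.1 pos [0.6128 0.0186 0.0288] F [-0.9 -0.9 -0.8] w 0.0616 t 8.1333
```

```bash
python3 -m crank '[[0.1,[-1.5,-0.7,10],0],[0.1,[-1.5,-0.7,20],0],[0.1,[-1.5,-0.7,28],0],[0.1,[-1.5,-0.7,32],0],[0.1,[-1.5,-0.7,35],0],[0.1,[-1.5,-0.7,35],0]]' 25;  python3 -m crank '[[0.1,[0,0,2],0],[0.1,[0,0,2],0]]'; python3 -m crank '[[0.1,[0,0,1.5],0],[0.1,[0,0,1.5],0]]';
```

```text
time: 8.63
ee_pos: [0.6148, 0.0167, -0.0069]
eef_rot: [-0.0, 1.0, -0.0, -0.001]
ft_force: [0.5, -0.1, -1.9]
width: 0.0611
time: 8.8
ee_pos: [0.6155, 0.0167, -0.008]
eef_rot: [-0.0, 1.0, 0.0, 0.0]
ft_force: [-0.6, 0.2, -1.0]
width: 0.0615
time: 8.97
ee_pos: [0.6155, 0.0167, -0.0095]
eef_rot: [-0.0, 1.0, 0.0, 0.0]
ft_force: [0.1, 0.6, -0.3]
width: 0.0619
```

```bash
python3 -c "
from h import *
go((.6139,.0173,-.0109),90)"
```

```text
shift [1.6 0.6 1.4] turn 0.0 tooly 90.0 pos [ 0.6155  0.0167 -0.0095] F [ 0.1  0.6 -0.3] w 0.0619 t 8.9667
```

```bash
python3 -m crank '[[0.1,[0.7,0.3,1],0],[0.1,[0.7,0.3,1.2],0],[0.1,[0.7,0.3,1.2],0]]'; python3 -m crank '[[0.1,[0,0,0.5],0],[0.1,[0,0,0.5],0]]'
```

```text
time: 9.22
ee_pos: [0.6147, 0.017, -0.0107]
eef_rot: [-0.0, 1.0, 0.0, -0.0]
ft_force: [0.4, 0.8, -0.8]
width: 0.0617
time: 9.38
ee_pos: [0.6148, 0.017, -0.0108]
eef_rot: [-0.0, 1.0, 0.0, 0.0]
ft_force: [-2.2, -0.4, 3.7]
width: 0.0615
```

```bash
python3 -m crank '[[0.4,[0,0,0],0],[0.8,[0,0,0],0],[0.8,[0,0,0],0],[0.8,[0,0,-10],0],[0.8,[0,0,-40],0],[0.9,[0,0,-80],0],[0.9,[35,-22,-80],0],[0.9,[70,-44,-80],0],[0.9,[105,-66,-80],0],[0.9,[140,-88,-80],0],[0.9,[169,-106,-80],0],[0.9,[169,-106,-80],0]]' 25;  python3 - <<'E'
from h import *
go((.4457,-.0896,.02),90)
cs=r.camera("scene");ct=r.camera("top")
m,e,ax=blob(cs,332,232,5,7);print("win",m,ax,onplane(cs,m,.032))
m,e,ax=blob(ct,320,163,5,7);print("win",m,ax,onplane(ct,m,.032))
for n,c,u,v in(("s",cs,332,225),("t",ct,320,170)):
  cv2.imwrite(f"pics/{n}12.png",cv2.resize(cv2.convertScaleAbs(c["pixels"][v-30:v+60,u-80:u+40,::-1],alpha=1.7),(800,600),interpolation=cv2.INTER_CUBIC))
E
```

```text
time: 10.38
ee_pos: [0.4408, -0.0928, 0.0689]
eef_rot: [0.003, 1.0, 0.001, -0.001]
ft_force: [1.0, -0.3, 0.2]
width: 0.0823
shift [-5.   3.2 48.8] turn -0.3 tooly 89.7 pos [ 0.4408 -0.0928  0.0689] F [ 1.  -0.3  0.2] w 0.0823 t 10.3833
win [331.91257189 232.14448925] (4.64849328994751, 5.71821403503418) [0.61629666 0.01625547]
win [319.79420993 161.02845866] (6.661957740783691, 6.995079517364502) [0.61345168 0.01735057]
```

View pics/s12.png

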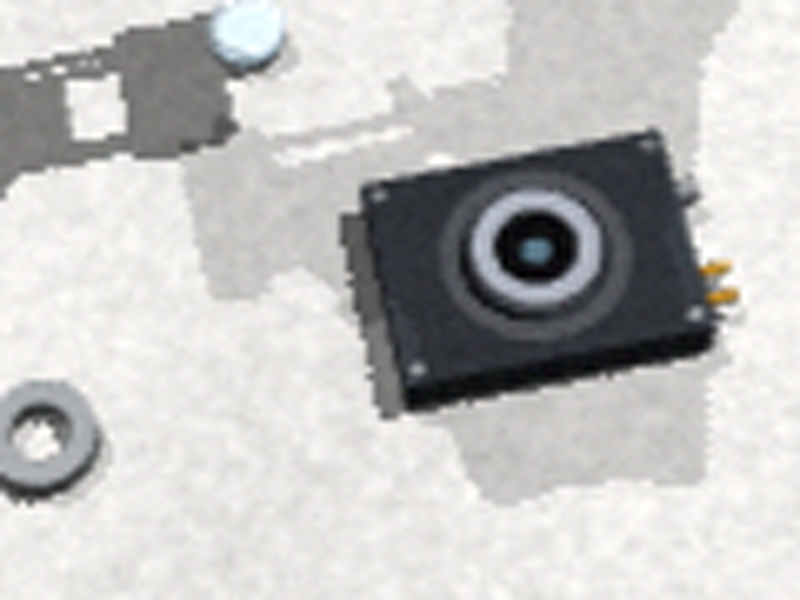

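View pics/t12.png

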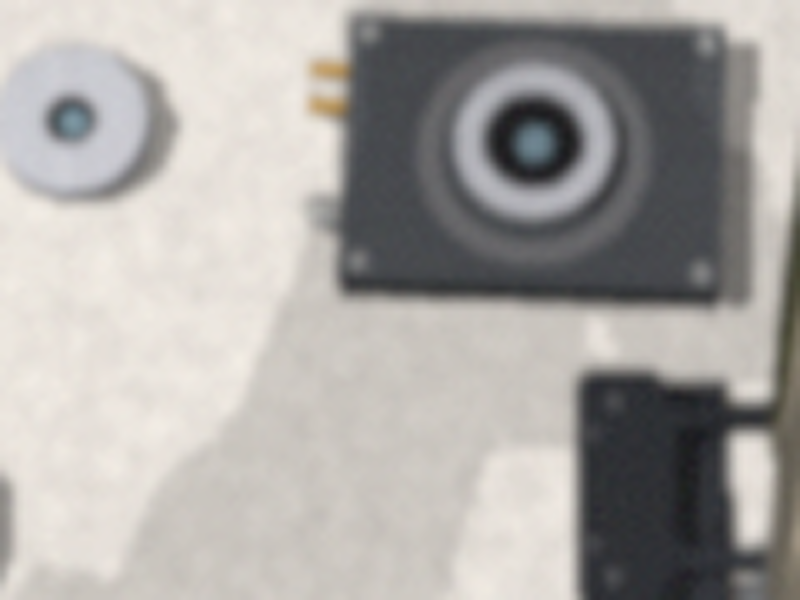

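```bash
python3 -m crank '[[0.6,[-5,3,30],0],[0.6,[-5,3,60],0],[0.6,[-5,3,85],0],[0.6,[-5,3,95],0],[0.6,[-5,3,98],0],[0.6,[-5,3,98],0]]'; python3 -c "
from h import *
go((.4456,-.0896,-.031),90)"
```

```text
time: 10.98
ee_pos: [0.4512, -0.086, -0.0291]
eef_rot: [-0.001, 1.0, -0.0, -0.0]
ft_force: [0.3, 0.2, -0.1]
width: 0.0698
shift [ 5.6 -3.6  1.9] turn 0.1 tooly 90.1 pos [ 0.4512 -0.086  -0.0291] F [ 0.3  0.2 -0.1] w 0.0698 t 10.9833
```

```bash
python3 -m crank '[[0.6,[5.6,-3.6,2],0],[0.6,[5.6,-3.6,3],0],[0.6,[5.6,-3.6,3],0]]'; for i in 1; do python3 -m crank '[[0.6,[0,0,1.5],0],[0.6,[0,0,1.5],0]]';python3 -m crank '[[0.6,[0,0,1],0],[0.6,[0,0,1],0]]';  done;  python3 - <<'E'
from h import *
go((.4456,-.0896,-.031),90)
cs=r.camera("scene")
u,v=289,200
cv2.imwrite(f"pics/s13.png",cv2.resize(cv2.convertScaleAbs(cs["pixels"][v-30:v+30,u-40:u+40,::-1],alpha=1.7),(800,600),interpolation=cv2.INTER_CUBIC))
E
```

```text
time: 11.23
ee_pos: [0.4457, -0.0899, -0.0314]
eef_rot: [-0.0, 1.0, 0.0, 0.001]
ft_force: [0.4, -0.9, 0.0]
width: 0.0699
time: 11.4
ee_pos: [0.4456, -0.0896, -0.0333]
eef_rot: [-0.0, 1.0, 0.0, 0.0]
ft_force: [0.1, 0.2, 0.2]
width: 0.0697
time: 11.57
ee_pos: [0.4453, -0.0897, -0.0347]
eef_rot: [-0.0, 1.0, 0.0, 0.0]
ft_force: [-0.1, 0.1, 0.0]
width: 0.0696
shift [-0.3  0.1 -3.7] turn 0.0 tooly 90.0 pos [ 0.4453 -0.0897 -0.0347] F [-0.1  0.1  0. ] w 0.0696 t 11.5667
```

View pics/s13.png

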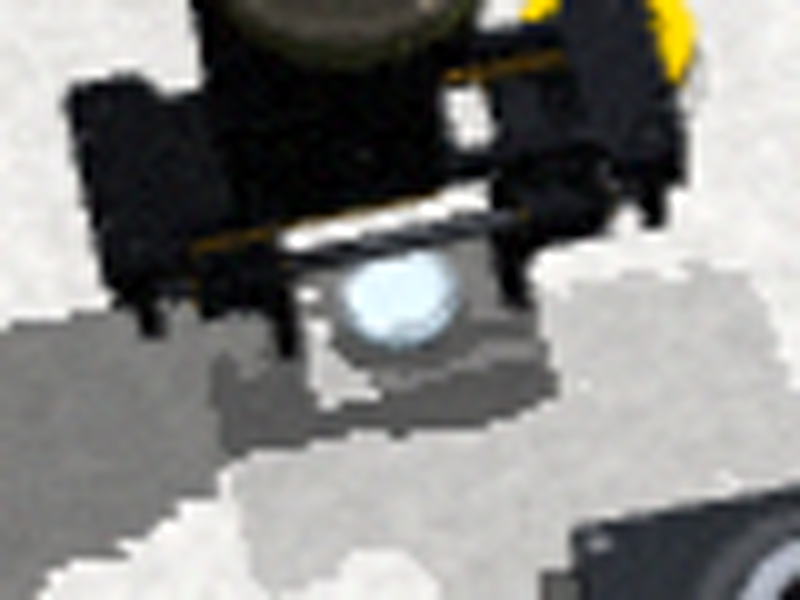

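```bash
for i in 1; do python3 -m crank '[[0.6,[0,0,1.2],0],[0.6,[0,0,1.2],0]]';python3 -m crank '[[0.6,[0,0,1.2],0],[0.6,[0,0,1.2],0]]';python3 -m crank '[[0.6,[0,0,1.2],0],[0.6,[0,0,1.2],0]]';  done | grep -E "ee_pos|force"
```

```text
ee_pos: [0.4452, -0.0897, -0.036]
ft_force: [-0.0, 0.5, 0.2]
ee_pos: [0.4451, -0.0897, -0.0373]
ft_force: [-0.2, 0.4, 0.3]
ee_pos: [0.4451, -0.0897, -0.0385]
ft_force: [0.4, 0.5, 0.6]
```

```bash
for i in 1; do python3 -m crank '[[0.6,[0,0,1.2],0],[0.6,[0,0,1.2],0]]';python3 -m crank '[[0.6,[0,0,1.2],0],[0.6,[0,0,1.2],0]]';python3 -m crank '[[0.6,[0,0,1.2],0],[0.6,[0,0,1.2],0]]';  done | grep -E "ee_pos|force"
```

```text
ee_pos: [0.4453, -0.0897, -0.0391]
ft_force: [-3.5, 0.6, 9.8]
ee_pos: [0.4454, -0.0897, -0.0392]
ft_force: [-12.2, 2.5, 33.2]
ee_pos: [0.4454, -0.0897, -0.0393]
ft_force: [-21.2, 3.1, 57.4]
```

```bash
python3 -m crank '[[0.6,[0,0,-6],0],[0.6,[0,0,-10],0],[0.6,[0,0,-10],0],[0.6,[0,0,-10],0]]'; python3 -c "
from h import *
go((.4456,-.0896,-.0315),90)"
```

```text
time: 12.95
ee_pos: [0.4453, -0.0896, -0.0319]
eef_rot: [-0.0, 1.0, 0.0, 0.0]
ft_force: [0.1, 0.4, 0.4]
width: 0.0695
shift [-0.3  0.  -0.4] turn 0.1 tooly 90.1 pos [ 0.4453 -0.0896 -0.0319] F [0.1 0.4 0.4] w 0.0695 t 12.95
```

```bash
python3 -m crank '[[0.2,[0,0,0],0],[-0.1,[0,0,0],0],[-0.3,[0,0,0],0],[-0.3,[0,0,0],0],[-0.3,[0,0,0],0],[-0.3,[0,0,0],0],[-0.3,[0,0,0],0]]' 12; python3 -c "
from h import *
go((.4456,-.0896,-.0315),90)"
```

```text
time: 13.53
ee_pos: [0.4452, -0.0897, -0.0319]
eef_rot: [-0.0, 1.0, 0.0, -0.0]
ft_force: [0.4, 1.3, -0.5]
width: 0.0388
shift [-0.4  0.1 -0.4] turn 0.0 tooly 90.0 pos [ 0.4452 -0.0897 -0.0319] F [ 0.4  1.3 -0.5] w 0.0388 t 13.5333
```

```bash
python3 -m crank '[[-0.3,[0,0,-15],0],[-0.3,[0,0,-40],0],[-0.3,[-20,12,-60],0],[-0.3,[-55,34,-60],0],[-0.3,[-90,56,-60],0],[-0.3,[-125,78,-60],0],[-0.3,[-155,97,-60],0],[-0.3,[-168,105.5,-60],0],[-0.3,[-169.3,106.6,-60],0],[-0.3,[-169.3,106.6,-60],0],[-0.3,[-169.3,106.6,-60],0]]'; python3 - <<'E'
from h import *
go((.6145,.0169,-.0319+.032),90)
cs=r.camera("scene")
u,v=332,220
cv2.imwrite(f"pics/s14.png",cv2.resize(cv2.convertScaleAbs(cs["pixels"][v-30:v+30,u-40:u+40,::-1],alpha=1.7),(800,600),interpolation=cv2.INTER_CUBIC))
E
```

```text
time: 14.45
ee_pos: [0.6136, 0.0159, 0.0278]
eef_rot: [0.0, 1.0, -0.0, -0.0]
ft_force: [0.6, 0.2, -0.4]
width: 0.0391
shift [-0.9  1.  27.7] turn -0.0 tooly 90.0 pos [0.6136 0.0159 0.0278] F [ 0.6  0.2 -0.4] w 0.0391 t 14.45
```

View pics/s14.png

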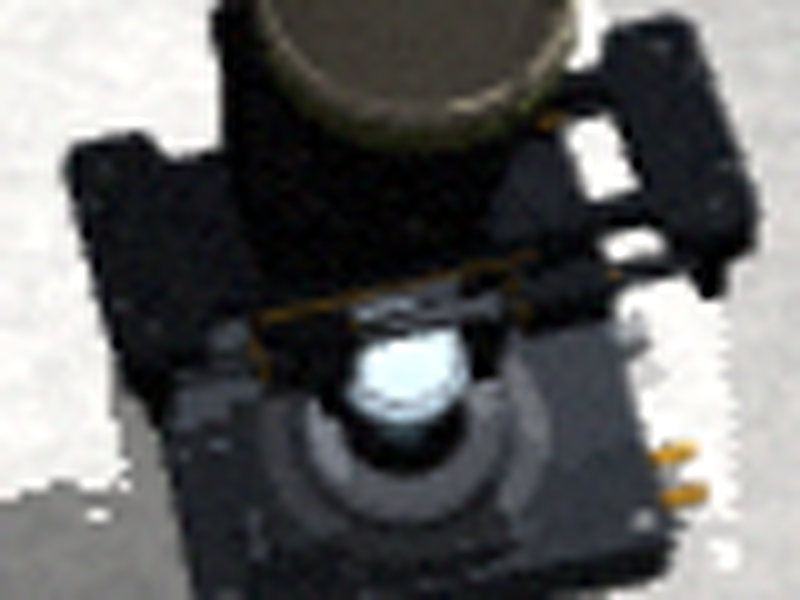

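```bash
python3 - <<'E'
from h import *
c=r.camera("scene");s=r.read_state();z=s["ee_pos"][2]+.0319+.011
for th in(5,7,9):
  m,e,ax=blob(c,333,227,9,th);print(th,s["ee_pos"],m,ax,onplane(c,m,z),onplane(c,e,z))
E
```

```text
5 [0.61358483 0.01580664 0.02819771] [333.90734431 227.57375112] (14.067177772521973, 18.563430786132812) [0.62217173 0.02018545] [0.62325794 0.02059823]
7 [0.61358483 0.01580664 0.02819771] [332.53801399 227.47150735] (11.016956329345703, 13.44547176361084) [0.62076789 0.01619458] [0.62119353 0.01666459]
9 [0.61358483 0.01580664 0.02819771] [332.4380639  227.46439525] (10.014521598815918, 12.312198638916016) [0.62066658 0.0159029 ] [0.62079513 0.01587263]
```

```bash
python3 - <<'E'
from h import *
c=r.camera("scene"); s=r.read_state()["ee_pos"]; print(s)
d0=cv2.imread("pics/scene0.png")[:,:,::-1]; c0=dict(c); c0["pixels"]=d0
for cc,x,y,z in((c0,.4456,-.0896,0),(c,s[0]+.0004,s[1],s[2]+.0319)):
    p=cc["pixels"].astype(float)
    a=np.linspace(0,2*np.pi,73)
    pr=np.array([proj(cc,(x+.02*np.cos(t),y+.02*np.sin(t),z+h)) for t in a for h in(.006,.014)])
    u=int(round(pr[:,0].mean())); print("pred u",pr[:,0].min(),pr[:,0].max(),"v",pr[:,1].min(),pr[:,1].max())
    v0=int(pr[:,1].min())-2
    for v in range(v0,v0+22): print(v,(p[v,u-1:u+2,2]-p[v,u-1:u+2,0]).mean().round(1),p[v,u-1:u+2].mean().round(0),end=" | ")
    print()
E
```

```text
[0.61370126 0.01601    0.02830112]
pred u 282.51010953092486 294.43670645072154 v 193.4030173935561 204.59441145374637
191 -2.0 130.0 | 192 -2.0 132.0 | 193 -1.7 140.0 | 194 4.3 138.0 | 195 10.0 138.0 | 196 16.3 148.0 | 197 18.7 143.0 | 198 17.7 144.0 | 199 18.7 143.0 | 200 17.3 142.0 | 201 19.0 142.0 | 202 12.7 146.0 | 203 18.0 110.0 | 204 12.7 72.0 | 205 2.7 51.0 | 206 -1.7 99.0 | 207 -2.7 128.0 | 208 -2.7 134.0 | 209 -1.7 135.0 | 210 -2.7 134.0 | 211 -1.7 135.0 | 212 -1.3 131.0 | 
pred u 325.42887763873796 338.41562704831443 v 219.5162327975443 232.12523514211028
217 -1.0 9.0 | 218 -14.3 25.0 | 219 5.7 39.0 | 220 10.7 70.0 | 221 5.3 39.0 | 222 5.7 42.0 | 223 8.0 55.0 | 224 21.7 155.0 | 225 20.7 152.0 | 226 20.3 151.0 | 227 20.0 147.0 | 228 20.0 146.0 | 229 19.7 144.0 | 230 13.7 94.0 | 231 21.7 112.0 | 232 10.7 45.0 | 233 12.0 30.0 | 234 4.7 15.0 | 235 1.7 3.0 | 236 0.7 4.0 | 237 2.7 23.0 | 238 5.3 49.0 |
```

```bash
python3 -m crank '[[-0.3,[-0.9,1,8],0],[-0.3,[-0.9,1,16],0],[-0.3,[-0.9,1,21],0],[-0.3,[-0.9,1,23],0],[-0.3,[-0.9,1,23],0]]'; python3 -m crank '[[-0.3,[0,0,1.5],0],[-0.3,[0,0,1.5],0],[-0.3,[0,0,1.5],0]]'; python3 -c "
from h import *
go((.6147,.0169,-.0319+.032),90)"
```

```text
time: 15.02
ee_pos: [0.6146, 0.0179, 0.0041]
eef_rot: [-0.0, 1.0, -0.0, -0.001]
ft_force: [-0.0, -0.4, -0.1]
width: 0.0391
time: 15.27
ee_pos: [0.6155, 0.018, 0.0038]
eef_rot: [-0.0, 1.0, 0.0, 0.0]
ft_force: [-0.2, 0.3, 0.0]
width: 0.0393
shift [ 0.8 -1.1  3.7] turn 0.0 tooly 90.0 pos [0.6155 0.018  0.0038] F [-0.2  0.3  0. ] w 0.0393 t 15.2667
```

```bash
python3 -m crank '[[-0.3,[0.8,-1.1,0],0],[-0.3,[0.8,-1.1,1],0],[-0.3,[0.8,-1.1,2],0],[-0.3,[0.8,-1.1,2],0]]'; python3 -m crank '[[-0.3,[0,0,1],0],[-0.3,[0,0,1],0]]'; python3 -m crank '[[-0.3,[0,0,0.7],0],[-0.3,[0,0,0.7],0]]'; python3 -c "
from h import *
go((.6147,.0169,-.0319+.032),90)"
```

```text
time: 15.6
ee_pos: [0.6144, 0.0169, 0.0015]
eef_rot: [-0.0, 1.0, 0.0, -0.0]
ft_force: [0.6, -0.1, -0.3]
width: 0.0389
time: 15.77
ee_pos: [0.6144, 0.0169, 0.0004]
eef_rot: [-0.0, 1.0, 0.0, -0.0]
ft_force: [0.4, 0.4, 0.0]
width: 0.0392
time: 15.93
ee_pos: [0.6146, 0.0169, 0.0001]
eef_rot: [-0.0, 1.0, 0.0, 0.0]
ft_force: [-0.4, -0.2, 1.9]
width: 0.0392
shift [-0.1  0.  -0. ] turn 0.0 tooly 90.0 pos [6.146e-01 1.690e-02 1.000e-04] F [-0.4 -0.2  1.9] w 0.0392 t 15.9333
```

```bash
python3 -m crank '[[0,[0,0,0],0],[0.3,[0,0,0],0],[0.3,[0,0,0],0],[0.3,[0,0,-5],0],[0.4,[0,0,-30],0],[0.6,[0,0,-60],0],[0.8,[0,-40,-60],0],[0.8,[0,-80,-60],0],[0.8,[0,-120,-60],0],[0.8,[0,-140,-60],0],[0.8,[0,-140,-60],0],[0.8,[0,-140,-60],0]]';  python3 - <<'E'
from h import *
cs=r.camera("scene");ct=r.camera("top")
for n,c,u,v in(("s",cs,320,225),("t",ct,340,170)):
  cv2.imwrite(f"pics/{n}15.png",cv2.resize(cv2.convertScaleAbs(c["pixels"][v-40:v+50,u-80:u+40,::-1],alpha=1.7),(800,600),interpolation=cv2.INTER_CUBIC))
go((.64,-.226,0),90)
for c,u,v in((cs,332,230),(ct,320,160)):
  for th in(9,12): m,e,ax=blob(c,u,v,9,th);print("dish",th,m,ax,onplane(c,m,.044))
for th in(-1.5,-1,-.5,0):
  for c,u,v in((cs,258,260),(ct,412,154)):
    m,e,ax=blob(c,u,v,12,th);print("ring",th,m,ax,onplane(c,m,.007))
E
```

```text
time: 16.93
ee_pos: [0.6145, -0.1248, 0.0603]
eef_rot: [0.001, 1.0, -0.0, 0.0]
ft_force: [-0.4, 0.2, -0.5]
width: 0.0781
shift [ -24.9 -104.4   59.9] turn 0.1 tooly 90.1 pos [ 0.6149 -0.1217  0.0599] F [-0.6  1.1 -1.1] w 0.0784 t 17.0333
dish 9 [331.81905544 231.25770562] (16.757915496826172, 19.18500328063965) [0.6192258  0.01489296]
dish 12 [332.212435   229.98398231] (11.723421096801758, 14.835034370422363) [0.61517277 0.01728434]
dish 9 [319.68737482 159.45919766] (7.848836421966553, 8.939309120178223) [0.61382047 0.01752418]Traceback (most recent call last):
  File "<stdin>", line 7, in <module>
  File "h.py", line 24, in blob
    k=max(cs,key=cv2.contourArea); (a,b),(e,f),g=cv2.fitEllipse(k); M=cv2.moments(k)
ValueError: max() iterable argument is empty
```

View pics/s15.png

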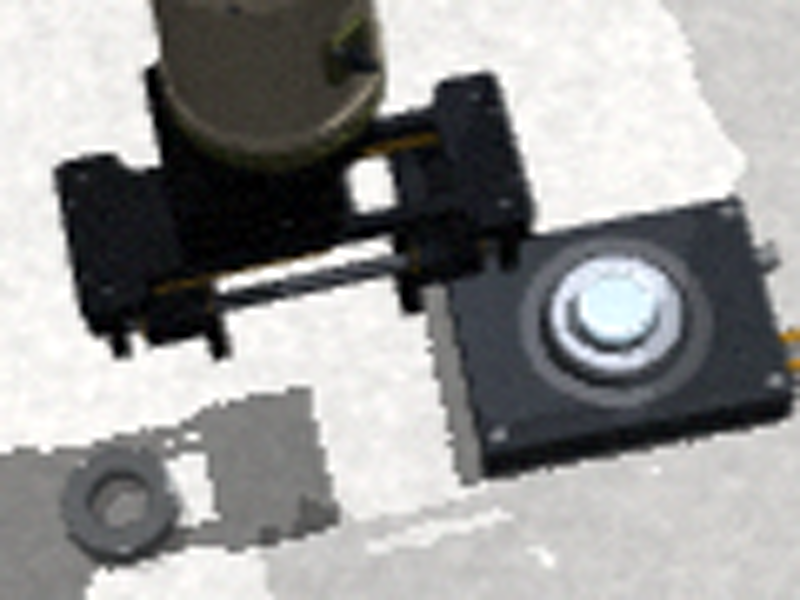

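View pics/t15.png

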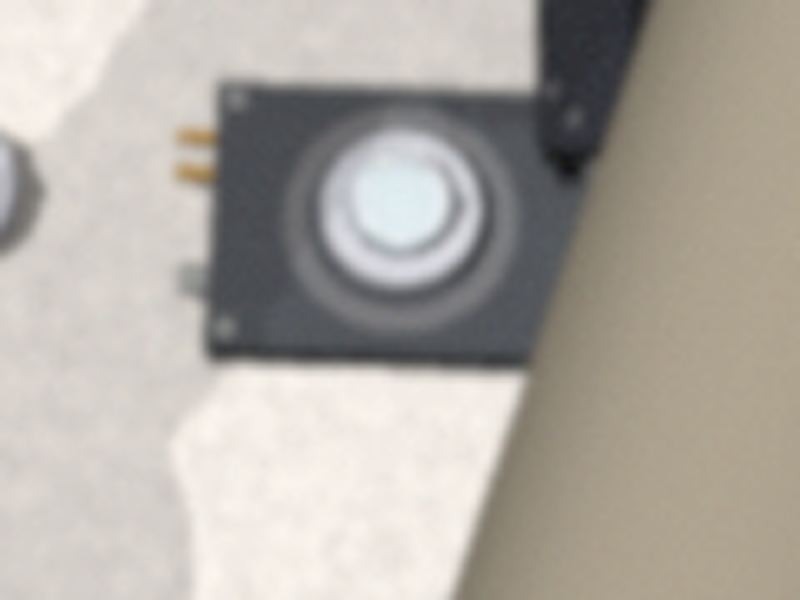

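```bash
python3 - <<'E'
from h import *
c=r.camera("scene"); c0=dict(c); c0["pixels"]=cv2.imread("pics/scene0.png")[:,:,::-1]
p=c0["pixels"].astype(np.float32); d=cv2.GaussianBlur(p[:,:,2]-p[:,:,0],(0,0),1.0)
print(np.round(d[260,240:278],1)); print(np.round(d[245:280,251],1))
for th in(.3,.8,1.3,1.8):
    try:
        m,e,ax=blob(c0,258,260,13,th);print("ring",th,m,e,ax,onplane(c0,m,.007),onplane(c0,e,.007))
    except Exception as x: print(x)
t0=dict(r.camera("top")); t0["pixels"]=cv2.imread("pics/top0.png")[:,:,::-1]
for th in(-3,-2,-1): m,e,ax=blob(t0,412,154,14,th);print("ring",th,m,ax,onplane(t0,m,.007))
E
```

```text
[-2.5 -2.5 -2.3 -2.  -1.9 -2.1 -2.3 -1.9 -0.4  1.7  3.4  4.   3.5  1.5
 -0.9 -2.1 -2.6 -2.7 -2.3 -1.8 -0.8  0.7  2.3  3.2  3.2  2.7  1.4 -0.4
 -1.6 -1.9 -2.2 -2.5 -2.4 -1.9 -1.8 -2.1 -2.4 -2.6]
[-2.6 -3.  -3.  -2.9 -3.  -2.9 -2.7 -2.5 -2.2 -0.8  1.5  3.4  3.9  3.9
  3.9  4.   4.1  4.1  3.6  2.8  1.8  0.4 -0.8 -1.7 -2.4 -2.9 -2.8 -2.4
 -2.6 -3.  -3.2 -3.2 -2.8 -2.4 -2.3]
ring 0.3 [257.48265751 260.11440638] [257.47403049 260.12967777] (17.250873565673828, 18.04911994934082) [ 0.64030325 -0.23009656] [ 0.64034744 -0.23013133]
ring 0.8 [257.46838981 260.0473417 ] [257.46013069 260.06441116] (16.796600341796875, 17.606658935546875) [ 0.64006846 -0.23010128] [ 0.64011894 -0.23013598]
ring 1.3 [257.44720761 259.96158035] [257.44032001 259.9817028 ] (16.302568435668945, 17.21063804626465) [ 0.63976586 -0.2301162 ] [ 0.63982761 -0.2301485 ]
ring 1.8 [257.42189249 259.86676934] [257.41907978 259.88225174] (15.734007835388184, 16.84487533569336) [ 0.63942975 -0.23013842] [ 0.63947922 -0.23015577]
ring -3 [411.85799552 154.54526365] (18.966829299926758, 20.23927879333496) [ 0.63783018 -0.22881422]
ring -2 [411.83903488 154.55617454] (17.740583419799805, 18.96809959411621) [ 0.63779996 -0.22876191]
ring -1 [412.37148389 161.50670694] (2.267704486846924, 6.771084308624268) [ 0.61838162 -0.22913497]
```

```bash
python3 -m crank '[[0.9,[-12,-40,0],0],[0.9,[-20,-80,10],0],[0.9,[-24,-107,35],0],[0.9,[-24,-107,60],0],[0.9,[-24,-107,75],0],[0.9,[-24,-107,75],0],[0.9,[-24,-107,75],0]]'; python3 - <<'E'
from h import *
go((.639,-.2295,-.035),90)
cs=r.camera("scene")
u,v=258,250
cv2.imwrite(f"pics/s16.png",cv2.resize(cv2.convertScaleAbs(cs["pixels"][v-30:v+30,u-40:u+40,::-1],alpha=1.7),(800,600),interpolation=cv2.INTER_CUBIC))
E
```

```text
time: 17.72
ee_pos: [0.639, -0.2276, -0.0154]
eef_rot: [-0.002, 1.0, 0.001, -0.001]
ft_force: [0.4, -0.1, 0.6]
width: 0.0828
shift [-0.  -2.  19.6] turn 0.2 tooly 90.2 pos [ 0.639  -0.2276 -0.0154] F [ 0.4 -0.1  0.6] w 0.0828 t 17.7167
```

View pics/s16.png

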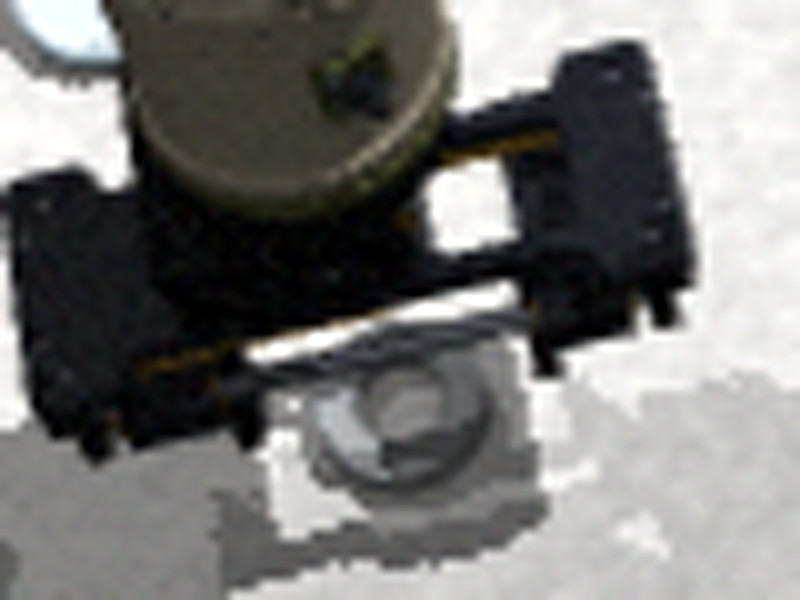

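Ring (about crop 400,410) sits centred between the tips. Down and grip.

```bash
python3 -m crank '[[0.9,[0,-0.5,7],0],[0.7,[0,-0.5,14],0],[0.6,[0,-0.5,18],0],[0.6,[0,-0.5,19.2],0],[0.6,[0,-0.5,19.2],0],[0.6,[0,-0.5,19.2],0]]' 30; python3 -c "
from h import *
go((.639,-.2295,-.035),90)"; python3 -m crank '[[0.3,[0,0,0],0],[0,[0,0,0],0],[0,[0,0,0],0],[0,[0,0,0],0],[0,[0,0,0],0],[0,[0,0,0],0]]' 30; python3 -c "
from h import *
go((.6147,.017,-.035+.044),90)"
```

```text
time: 18.27
ee_pos: [0.6388, -0.2306, -0.0342]
eef_rot: [-0.0, 1.0, 0.0, 0.0]
ft_force: [-0.3, 0.3, 0.4]
width: 0.0704
shift [-0.2  1.1  0.8] turn 0.0 tooly 90.0 pos [ 0.6388 -0.2306 -0.0342] F [-0.3  0.3  0.4] w 0.0704 t 18.2667
time: 18.77
ee_pos: [0.6389, -0.2305, -0.0341]
eef_rot: [-0.0, 1.0, 0.0, 0.0]
ft_force: [-0.4, 0.4, 1.2]
width: 0.0537
shift [ 23.9 247.5 -43.1] turn 0.0 tooly 90.0 pos [ 0.6389 -0.2305 -0.0341] F [-0.4  0.4  1.2] w 0.0537 t 18.7667
```

```bash
python3 -m crank '[[0,[0,0,-20],0],[0,[0,0,-50],0],[0,[2,20,-74],0],[0,[6,55,-74],0],[0,[10,95,-74],0],[0,[14,135,-74],0],[0,[18,175,-74],0],[0,[21,210,-74],0],[0,[23,235,-74],0],[0,[24.3,246,-74],0],[0,[24.3,247.4,-74],0],[0,[24.3,247.4,-74],0]]'; python3 -m crank '[[0,[0,0,5],0],[0,[0,0,10],0],[0,[0,0,10],0]]'; python3 - <<'E'
from h import *
go((.6146,.017,.0099),90)
cs=r.camera("scene")
u,v=332,220
cv2.imwrite(f"pics/s17.png",cv2.resize(cv2.convertScaleAbs(cs["pixels"][v-30:v+30,u-40:u+40,::-1],alpha=1.7),(800,600),interpolation=cv2.INTER_CUBIC))
E
```

```text
time: 19.77
ee_pos: [0.6142, 0.0162, 0.0396]
eef_rot: [-0.001, 1.0, -0.0, -0.0]
ft_force: [-1.2, -0.4, -1.9]
width: 0.0535
time: 20.02
ee_pos: [0.6135, 0.0147, 0.0283]
eef_rot: [0.001, 1.0, -0.0, -0.001]
ft_force: [0.2, -0.2, -2.5]
width: 0.0536
shift [-1.1  2.3 18.4] turn -0.1 tooly 89.9 pos [0.6135 0.0147 0.0283] F [ 0.2 -0.2 -2.5] w 0.0536 t 20.0167
```

View pics/s17.png

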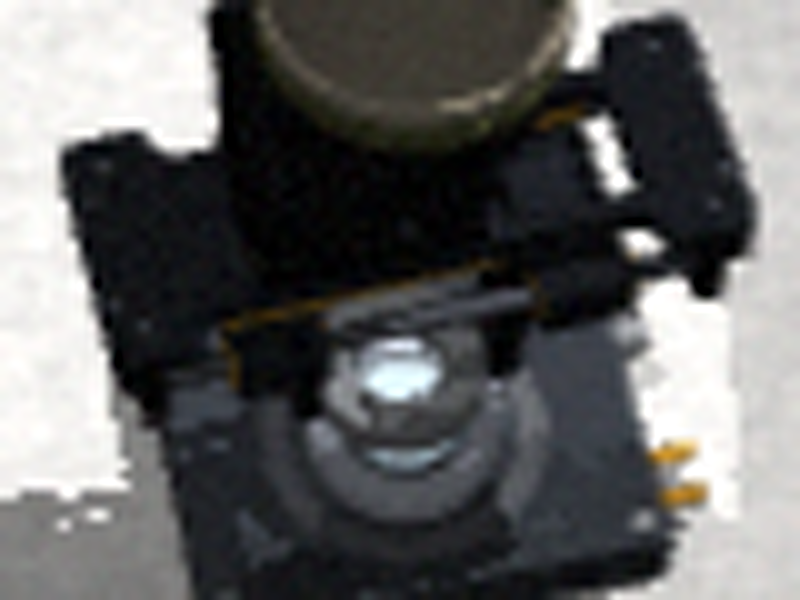

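```bash
python3 -m crank '[[0,[-0.5,1,5],0],[0,[-0.5,1,9],0],[0,[-0.5,1,11],0],[0,[-0.5,1,11],0],[0,[-0.5,1,11],0]]'; python3 -c "
from h import *
go((.6146,.017,.0099),90)"
```

```text
time: 20.48
ee_pos: [0.6147, 0.0178, 0.0186]
eef_rot: [-0.0, 1.0, -0.0, -0.0]
ft_force: [-0.1, 0.4, -1.8]
width: 0.0534
shift [ 0.1 -0.8  8.7] turn 0.0 tooly 90.0 pos [0.6147 0.0178 0.0186] F [-0.1  0.4 -1.8] w 0.0534 t 20.4833
```

```bash
python3 -m crank '[[0,[0.1,-0.8,2],0],[0,[0.1,-0.8,4],0],[0,[0.1,-0.8,5.5],0],[0,[0.1,-0.8,5.5],0]]';python3 -m crank '[[0,[0,0,1],0],[0,[0,0,1.5],0],[0,[0,0,1.5],0]]'; python3 -c "
from h import *
go((.6146,.017,.0099),90)"
```

```text
time: 20.82
ee_pos: [0.6144, 0.017, 0.0128]
eef_rot: [-0.0, 1.0, 0.0, -0.0]
ft_force: [-0.6, -0.4, -2.2]
width: 0.0537
time: 21.07
ee_pos: [0.6146, 0.017, 0.0116]
eef_rot: [-0.0, 1.0, 0.0, -0.0]
ft_force: [0.0, 0.5, -1.2]
width: 0.054
shift [-0.  -0.   1.7] turn 0.0 tooly 90.0 pos [0.6146 0.017  0.0116] F [ 0.   0.5 -1.2] w 0.054 t 21.0667
```

```bash
python3 -m crank '[[0,[0,0,1.2],0],[0,[0,0,1.2],0],[0,[0,0,1.2],0]]';python3 -m crank '[[0,[0,0,0.5],0],[0,[0,0,0.5],0]]'; python3 -m crank '[[0,[0,0,0.4],0],[0,[0,0,0.4],0]]'
```

```text
time: 21.32
ee_pos: [0.6146, 0.017, 0.0105]
eef_rot: [-0.0, 1.0, 0.0, -0.0]
ft_force: [0.2, 0.3, -1.1]
width: 0.0535
time: 21.48
ee_pos: [0.6146, 0.017, 0.01]
eef_rot: [-0.0, 1.0, 0.0, -0.0]
ft_force: [0.1, 0.3, -2.1]
width: 0.0537
time: 21.65
ee_pos: [0.6147, 0.0171, 0.0099]
eef_rot: [-0.0, 1.0, 0.0, 0.0]
ft_force: [-1.8, 0.2, 1.4]
width: 0.0538
```

```bash
python3 -m crank '[[0.4,[0,0,0],0],[0.8,[0,0,0],0],[0.8,[0,0,0],0],[0.8,[0,0,-8],0],[0.8,[0,0,-35],0],[0.9,[0,0,-75],0],[1,[10,30,-100],0],[1,[40,60,-100],0],[1,[70,95,-100],0],[1,[95,130,-100],0],[1,[110,160,-100],0],[1,[110,160,-100],0]]'; python3 -m crank '[[1,[0,0,0],0],[1,[0,0,0],0]]'; python3 - <<'E'
from h import *
cs=r.camera("scene");ct=r.camera("top")
for n,c,u,v in(("s",cs,360,210),("t",ct,290,180)):
  cv2.imwrite(f"pics/{n}18.png",cv2.resize(cv2.convertScaleAbs(c["pixels"][v-50:v+55,u-80:u+60,::-1],alpha=1.7),(800,600),interpolation=cv2.INTER_CUBIC))
go((.4648,.2853,.07),90)
E
```

```text
time: 22.65
ee_pos: [0.5006, 0.1852, 0.1103]
eef_rot: [-0.005, 1.0, 0.002, -0.001]
ft_force: [0.7, 1.7, 1.4]
width: 0.0871
time: 22.82
ee_pos: [0.505, 0.1766, 0.1102]
eef_rot: [-0.0, 1.0, 0.0, 0.0]
ft_force: [0.2, -1.1, 0.4]
width: 0.0871
shift [ 40.7 109.8  39.9] turn -0.1 tooly 89.9 pos [0.5053 0.1755 0.1099] F [ 0.8  0.1 -0.3] w 0.0868 t 22.9167
```

View pics/s18.png

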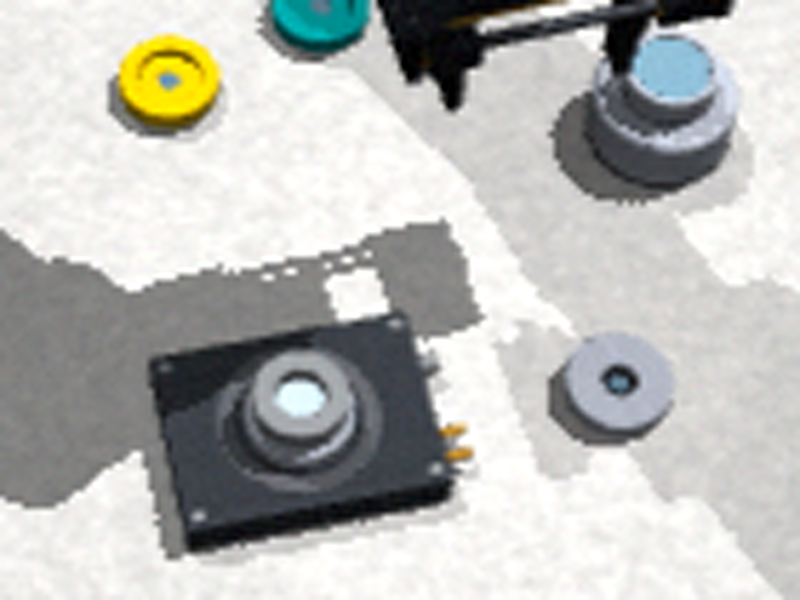

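View pics/t18.png

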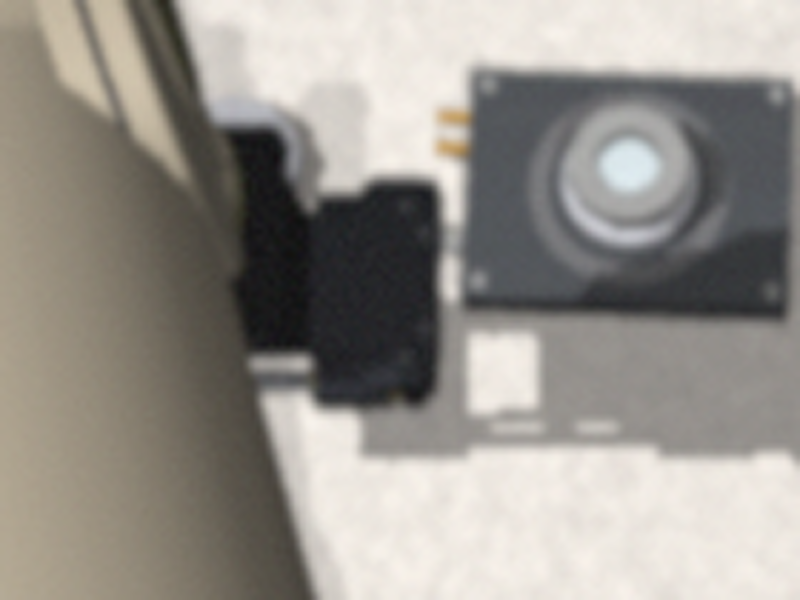

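```bash
python3 -m crank '[[1,[14,38,0],0],[1,[28,76,10],0],[1,[39,107,25],0],[1,[40.5,109.8,50],0],[1,[40.5,109.8,70],0],[1,[40.5,109.8,70],0],[1,[40.5,109.8,70],0],[1,[40.5,109.8,70],0]]';  python3 - <<'E'
from h import *
cs=r.camera("scene")
go((.4648,.2853,.009),90)
u,v=395,165
cv2.imwrite(f"pics/s19.png",cv2.resize(cv2.convertScaleAbs(cs["pixels"][v-30:v+30,u-40:u+40,::-1],alpha=1.7),(800,600),interpolation=cv2.INTER_CUBIC))
E
```

```text
time: 23.58
ee_pos: [0.4654, 0.2859, 0.0409]
eef_rot: [0.001, 1.0, 0.0, 0.001]
ft_force: [0.7, -0.4, 0.9]
width: 0.0869
shift [ 0.7 -1.  32.2] turn -0.1 tooly 89.9 pos [0.4655 0.2862 0.0412] F [-0.2 -0.2  0.2] w 0.0868 t 23.6333
```

View pics/s19.png

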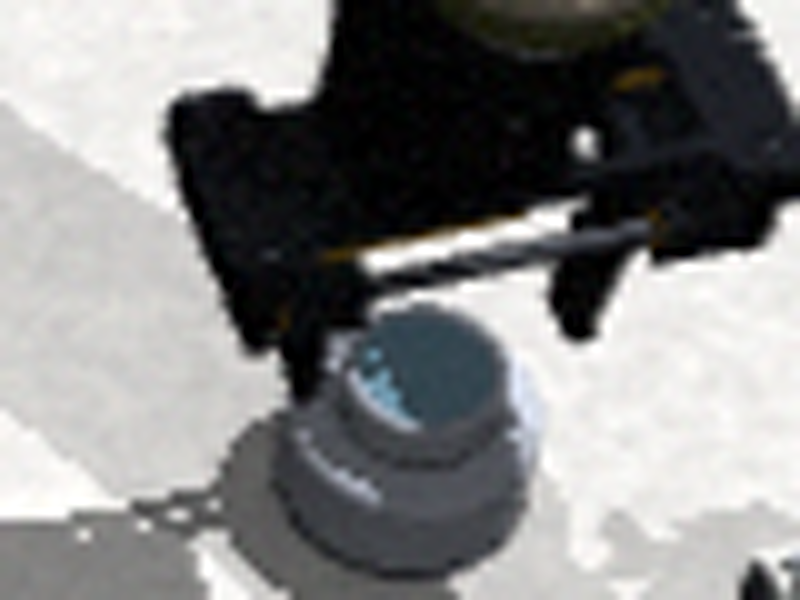

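```bash
python3 -m crank '[[0.9,[0.4,-0.6,10],0],[0.8,[0.4,-0.6,20],0],[0.8,[0.4,-0.6,28],0],[0.7,[0.4,-0.6,32],0],[0.7,[0.4,-0.6,32],0],[0.7,[0.4,-0.6,32],0]]' 40; python3 -m crank '[[0.3,[0,0,0],0],[0,[0,0,0],0],[0,[0,0,0],0],[0,[0,0,0],0],[0,[0,0,0],0],[0,[0,0,0],0]]' 40; python3 -c "
from h import *
go((.6147,.017,.034),90)"
```

```text
time: 24.13
ee_pos: [0.4634, 0.2859, 0.0073]
eef_rot: [-0.0, 1.0, -0.0, -0.0]
ft_force: [0.0, 0.1, 0.2]
width: 0.0749
time: 24.63
ee_pos: [0.4637, 0.2863, 0.0079]
eef_rot: [-0.0, 1.0, 0.0, 0.0]
ft_force: [-0.6, -0.2, 3.0]
width: 0.0551
shift [-150.8 -269.4  -26.1] turn 0.0 tooly 90.0 pos [0.4637 0.2863 0.0079] F [-0.6 -0.2  3. ] w 0.0551 t 24.6333
```

```bash
python3 -m crank '[[0,[0,0,-15],0],[0,[0,0,-45],0],[0,[0,0,-80],0],[0,[-15,-27,-80],0],[0,[-33,-59,-80],0],[0,[-52,-93,-80],0],[0,[-71,-127,-80],0],[0,[-90,-161,-80],0],[0,[-109,-195,-80],0],[0,[-128,-229,-80],0],[0,[-142,-255,-80],0],[0,[-150,-269.3,-80],0]]' 40; python3 -m crank '[[0,[0,0,0],0],[0,[0,0,0],0],[0,[0,0,0],0],[0,[0,0,0],0]]'; python3 - <<'E'
from h import *
cs=r.camera("scene")
go((.6137,.017,.0329),90)
u,v=332,215
cv2.imwrite(f"pics/s20.png",cv2.resize(cv2.convertScaleAbs(cs["pixels"][v-35:v+40,u-50:u+50,::-1],alpha=1.7),(800,600),interpolation=cv2.INTER_CUBIC))
E
```

```text
time: 25.63
ee_pos: [0.6145, 0.0118, 0.0874]
eef_rot: [0.002, 1.0, -0.001, -0.0]
ft_force: [0.4, -0.5, -3.3]
width: 0.0551
time: 25.97
ee_pos: [0.6132, 0.0186, 0.0873]
eef_rot: [-0.001, 1.0, 0.0, -0.0]
ft_force: [-0.5, 0.4, -2.9]
width: 0.0551
shift [-0.4 -1.6 54.6] turn 0.2 tooly 90.2 pos [0.6133 0.0185 0.0875] F [ 0.4  0.9 -2.6] w 0.055 t 26.0167
```

View pics/s20.png

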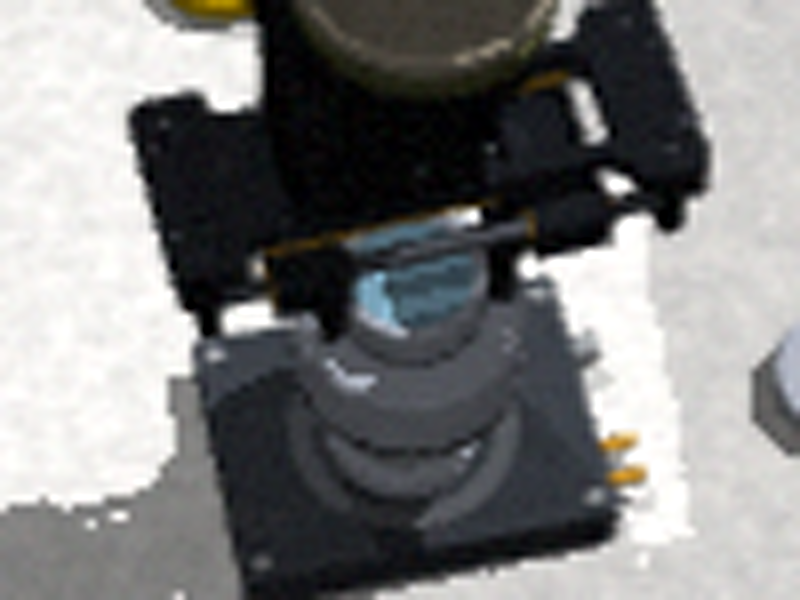

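```bash
python3 -m crank '[[0,[-0.4,-0.8,8],0],[0,[-0.4,-0.8,16],0],[0,[-0.4,-0.8,16],0],[0,[-0.4,-0.8,16],0]]'; python3 -c "
from h import *
go((.6137,.017,.0329),90)"
```

```text
time: 26.35
ee_pos: [0.6134, 0.0163, 0.0707]
eef_rot: [-0.001, 1.0, -0.0, -0.001]
ft_force: [-0.4, 0.0, -1.6]
width: 0.0557
shift [-0.3  0.7 37.8] turn 0.1 tooly 90.1 pos [0.6134 0.0163 0.0707] F [-0.4  0.  -1.6] w 0.0557 t 26.35
```

```bash
python3 -m crank '[[0,[-0.3,0.6,8],0],[0,[-0.3,0.6,16],0],[0,[-0.3,0.6,24],0],[0,[-0.3,0.6,30],0],[0,[-0.3,0.6,33],0],[0,[-0.3,0.6,34],0],[0,[-0.3,0.6,34],0],[0,[-0.3,0.6,34],0]]'; python3 -m crank '[[0,[0,0,1.5],0],[0,[0,0,1.5],0],[0,[0,0,2],0],[0,[0,0,2],0]]'; python3 -c "
from h import *
go((.6137,.017,.0329),90)"
```

```text
time: 27.02
ee_pos: [0.6147, 0.0167, 0.0379]
eef_rot: [-0.0, 1.0, 0.0, 0.0]
ft_force: [-0.6, 0.4, -2.4]
width: 0.0551
time: 27.35
ee_pos: [0.6145, 0.0167, 0.0357]
eef_rot: [-0.0, 1.0, 0.0, 0.0]
ft_force: [-0.8, -0.8, -1.9]
width: 0.0555
shift [0.8 0.3 2.8] turn 0.0 tooly 90.0 pos [0.6145 0.0167 0.0357] F [-0.8 -0.8 -1.9] w 0.0555 t 27.35
```

```bash
python3 -m crank '[[0,[0,0,1],0],[0,[0,0,2],0],[0,[0,0,2],0]]'; python3 -m crank '[[0,[0,0,0.7],0],[0,[0,0,0.7],0]]';python3 -m crank '[[0,[0,0,0.5],0],[0,[0,0,0.5],0]]'
```

```text
time: 27.6
ee_pos: [0.6143, 0.0167, 0.0334]
eef_rot: [-0.0, 1.0, 0.0, -0.0]
ft_force: [0.1, 0.7, -2.8]
width: 0.055
time: 27.77
ee_pos: [0.6145, 0.0167, 0.033]
eef_rot: [-0.0, 1.0, 0.0, -0.0]
ft_force: [-1.3, 1.2, -1.3]
width: 0.0551
time: 27.93
ee_pos: [0.6145, 0.0167, 0.033]
eef_rot: [-0.0, 1.0, 0.0, 0.0]
ft_force: [-2.9, 1.2, 4.3]
width: 0.0552
```

Contact at the computed home height. Release, retreat, check.

```bash
python3 -m crank '[[0.4,[0,0,0],0],[0.8,[0,0,0],0],[0.9,[0,0,0],0],[0.9,[0,0,0],0],[0.9,[0,0,-15],0],[0.9,[0,0,-45],0],[1,[0,0,-85],0],[1,[20,35,-100],0],[1,[55,65,-100],0],[1,[90,100,-100],0],[1,[110,130,-100],0],[1,[110,130,-100],0]]'; python3 -m crank '[[1,[0,0,0],0],[1,[0,0,0],0],[1,[0,0,0],0],[1,[0,0,0],0],[1,[0,0,0],0],[1,[0,0,0],0]]'; python3 - <<'E'
from h import *
cs=r.camera("scene");ct=r.camera("top")
for n,c,u,v in(("s",cs,340,210),("t",ct,300,180)):
  cv2.imwrite(f"pics/{n}21.png",cv2.resize(cv2.convertScaleAbs(c["pixels"][v-50:v+55,u-80:u+60,::-1],alpha=1.7),(800,600),interpolation=cv2.INTER_CUBIC))
for c,u,v in((cs,333,213),(ct,320,145)):
  for th in (14,20):
    try: m,e,ax=blob(c,u,v,12,th);print(m,ax,onplane(c,m,.091))
    except Exception as x: print(x)
E
```

```text
time: 28.93
ee_pos: [0.5004, 0.153, 0.1324]
eef_rot: [-0.004, 1.0, 0.001, -0.001]
ft_force: [0.0, 1.3, 0.4]
width: 0.0868
time: 29.43
ee_pos: [0.5048, 0.1458, 0.1323]
eef_rot: [0.0, 1.0, -0.0, -0.0]
ft_force: [0.0, 0.6, 0.8]
width: 0.0871
[332.13254387 221.27102729] (10.100207328796387, 18.4271183013916) [0.60999825 0.01741282]
[332.04311906 221.50448144] (9.637483596801758, 16.9329891204834) [0.61071747 0.0169327 ]
[319.6754535  151.98930898] (13.210119247436523, 20.1015682220459) [0.61771497 0.01713328]
[319.67530376 152.28743952] (12.416255950927734, 18.576419830322266) [0.61694688 0.01713741]
```

View pics/s21.png

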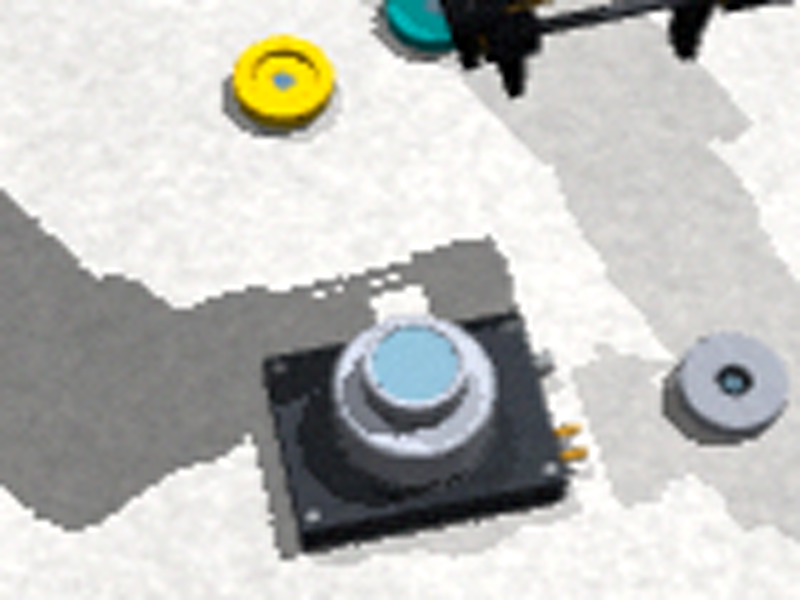

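View pics/t21.png

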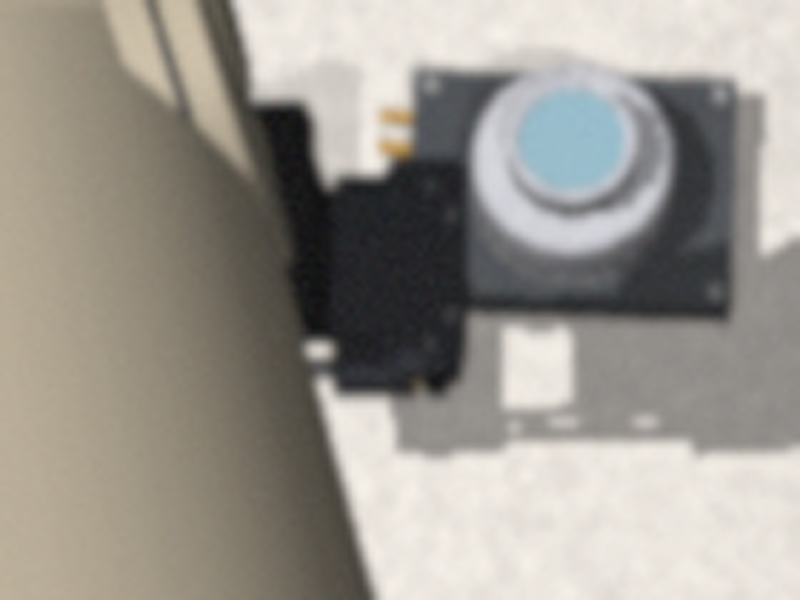

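```bash
python3 - <<'E'
from h import *
cs=r.camera("scene");ct=r.camera("top")
for c,u,v in((cs,332,223),(ct,320,154)):
    m,e,ax=blob(c,u,v,12,20);print(m,ax,onplane(c,m,.091))
E
```

```text
[332.05429143 223.25480173] (13.680081367492676, 15.670781135559082) [0.61661507 0.01535358]
[319.69044896 154.03095474] (16.45598793029785, 17.508808135986328) [0.61245982 0.01712222]
```

```bash
python3 - <<'E'
from h import *
print(r.read_state()["time"]); print(r.close_job())
E
```

```text
29.6333
the job is handed in; nothing more can be done
None
```

The chamber is assembled in the order you asked for: wide-pocket holder, small dish, ring, then cover. I handed it in at about 29.6 s of the 96 s.

**Final checks:**
- **Seating:** each part met light contact, a few newtons at most, within about 0.3 mm of its calculated home height. I released it only then.
- **Position:** the last pictures show the cover flat and centred on the base. The mean of the two cameras put its window at (0.6145, 0.0162) m, against (0.614, 0.0174) m for the base. The arm had backed off and was touching nothing.
- **Other items:** the arm never went to the coverslip holder, large dish, bottle or tip box. I did not re-measure their positions at the end. The dish was only lifted straight up and set down level.

**What disagreed:**
- **Camera offset:** the two cameras differed by about 2–4 mm in x throughout, so I used their mean.
- **Tool height:** the fingertips really ended about 39 mm above the reported tool point. My first two closes on the holder missed it because they closed above it. I found the offset by lowering the fingers onto the table beside the dish. I took two steps too many there, so the fingertips pressed on the table with about 61 N in total (limit 120 N at the wrist), but nothing moved.
- **Grip width:** the gripper read 38.8–39.3 mm on the 40 mm lid and about 55 mm on the 56 mm turret. The grips held, and I took the difference as a bias in the reading.

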